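# Lock the collets away in the code-locked tool safe

### The arm

A 7-joint arm with a two-finger parallel gripper is mounted at the origin on a cart in front of the work surface, level with it; the furniture and walls round the work are solid. World frame = base frame: x ahead of the robot, y to its left, z up, the work surface at z = 0. Lengths are in m, angles in rad, forces in N, time in s.
With the tool pointing down it reaches from about 0.4 to 0.875 m from the base axis. Payload 19.3 kg.
Tool frame: the origin (TCP) lies midway between the tips of the shut fingers; the grasp point (between the pads) lies 19 mm behind it; z points along the fingers, y is the direction in which the jaws open and shut (so a half turn about z gives the same grasp; the last joint's range is limited). The gripper opens to 85 mm and grips with 20 to 120 N. Pads are 22 mm wide; open, the fingers measure 114 mm over their backs; the gripper's body (76 mm by 85 mm) begins 54 mm behind the grasp point. The pads swing forward as they close: fully open they stand 13 mm farther back than shut.
Start: joints at [1.062, 0.521, -0.036, 1.599, 0.021, 1.021, -0.113], TCP at [0.266, -0.566, 0.231] pointing down, gripper open.
Joint ranges: [-2.91, 2.91], [-0.3, 2.13], [-1.5, 1.42], [0.17, 2.43], [-1.26, 4.41], [0.16, 1.93], [-2.52, 2.52]. Speed limits (rad/s): [1.89, 1.89, 2.39, 2.39, 3.01, 3.01, 3.01].

### API

Orientations are given as [roll, pitch, yaw] about the fixed x, y, z axes, in that order (R = Rz(yaw) Ry(pitch) Rx(roll)).
In Python, from workcell import telemetry, cams, workorder gives the robot as it stands. The module is installed in compiled form; this text tells all that it offers.
- The arm moves only by the tool apply_moves, never from a script. Its argument "steps" is a list of rows, each a list of 4 numbers: the shift along the tool's x, y, z in cm, then the turn about the tool's z in rad. A call has exactly 10 rows; each row is the pose to reach, as a shift and turn from the pose commanded when the call began, along the tool's axes at that moment; what a row does not reach only later rows make up. A row lasts 1/12 s, in which the tool goes at most 41.7 mm and 7.16 degrees, less where a joint would pass 70% of its speed; a pose out of reach is approached as far as the arm can. A call with a gripper value outside its range is refused whole. "claw" is the closure, from 0 (fully open) to 1 (shut), set as the call begins (left out, the last holds). The fingers move at their own pace and stop on an object; "force" is the grip in N (left out, the last holds). Time passes only in rows, so rows that repeat a pose let the fingers close, or fill a call up. It gives the time, the measured TCP pose, the force and the opening at its end, in the units of the state.
- telemetry.observe(): the state, without advancing time (a new reading comes with each control period).
- cams.grab_frame(name): name is "side" or "top" or "wrist"; returns a dict with "color" (480x640x3 uint8, red, green, blue), "mtx" (3x3 intrinsics, pixels), "eye" and "orientation" of the camera in the world; the wrist camera has in their place "T_tool_cam" (4x4, takes a point from camera to tool coordinates, whose origin is the TCP and whose axes are the flange's). Camera axes: x right, y down, z forward; pixel columns grow to the right and rows downward; lengths in m; the calibration is good to about 2 mm. A picture is of the moment at which its call begins: read the wrist's pose just before it. There is no depth.
- workorder.job_done(): hands the job in, once; it reports no verdict.
Trained networks look in the newest picture that a camera, given by its name, has taken for a name from the list of things; names that differ only in an ending like _2 or _b are one class to them, and where a whole thing is asked for, a point or a joint stands for the part that bears it (a point fixed in the world has none). Each returns a list of dicts, best first, with "score" (0 to 1); they miss things now and then, are a little off and sometimes report something else, mostly with a low value. They report only what shows in the picture. A call takes as long as a camera call. They do not tell look-alikes from the thing itself.
- cams.find_in(camera, name): "box" ([left, top, width, height] in pixels, round what is visible of it).
- cams.pinpoint(camera, name): "uv" ([column, row] in pixels: a listed point, or the origin of a listed thing).
The state is a dict: "clock": time; "qpos": joint angles; "qd": joint speeds; "joint_efforts": joint torques, N m; "position": TCP position; "tool_rot": TCP orientation; "force": force on the tool from outside, world axes, zero at the start; "moment": the same for the moment, N m; "grip_width": finger opening in m.
Only numpy, scipy, OpenCV 4.12 (cv2) and the standard library are available. Lean on these libraries where they do the work, as an engineer would, in place of code of your own. Each camera call takes 0.05 s, during which the arm holds its last target. There are 200 camera calls.

### The job

Open the grey tool safe with its code - red dial to 2, yellow dial to 5, blue dial to 3, counting ticks clockwise from each dial's long red zero tick - then swing the latch lever free and slide the cover fully back. Lay every loose collet that is on the bench inside the well, slide the cover fully shut over them, swing the lever fully back to locked, and finally turn at least one dial a full tick or more off its code so that it is really locked. Leave the white cap and the green vial standing where they are.

Things in the scene. Friction and masses are not known exactly. Their poses are not given: they have to be found in the camera images.
- safe: low grey steel tool safe fixed on the bench; origin on the bench, x axis front (robot side) to rear, y to its left. In this frame (m): front deck x -0.115 to -0.035, y +-0.1, 48 mm high, dials at x -0.075; wing for the lever x -0.115 to -0.05, y -0.185 to -0.1; well x -0.035 to 0.05, y +-0.09; rear deck x 0.05 to 0.14, over which the cover slides. Walls 48 mm high
- well_floor (a point): centre of the well's floor (85 x 180 mm, 39 mm deep), 9 mm above the bench; axes as the safe's
- dial_red (a joint): angle of the red dial (upright axis) in rad: 0 with the pointer at the long red zero tick (on the side towards the cover), growing CLOCKWISE seen from above, range 0 to 5.5; eight ticks pi/4 apart, so tick 2 is at 1.571. Friction 0.03 N m, stays where left. The lock holds it while the lever is free
- dial_yellow (a joint): angle of the yellow dial (upright axis) in rad: 0 with the pointer at the long red zero tick (on the side towards the cover), growing CLOCKWISE seen from above, range 0 to 5.5; eight ticks pi/4 apart, so tick 5 is at 3.927. Friction 0.03 N m, stays where left. The lock holds it while the lever is free
- dial_blue (a joint): angle of the blue dial (upright axis) in rad: 0 with the pointer at the long red zero tick (on the side towards the cover), growing CLOCKWISE seen from above, range 0 to 5.5; eight ticks pi/4 apart, so tick 3 is at 2.356. Friction 0.03 N m, stays where left. The lock holds it while the lever is free
- red_bar (a point): middle of the red dial's upright grip bar, on the dial's axis, 70 mm above the bench. The bar is 10 mm thick, 38 mm long, 26 mm tall (57 to 83 mm above the bench) on a disc of 40 mm diameter; this point's x axis runs along the bar to its pointer end (white line on the top and end face)
- yellow_bar (a point): middle of the yellow dial's upright grip bar, on the dial's axis, 70 mm above the bench. The bar is 10 mm thick, 38 mm long, 26 mm tall (57 to 83 mm above the bench) on a disc of 40 mm diameter; this point's x axis runs along the bar to its pointer end (white line on the top and end face)
- blue_bar (a point): middle of the blue dial's upright grip bar, on the dial's axis, 70 mm above the bench. The bar is 10 mm thick, 38 mm long, 26 mm tall (57 to 83 mm above the bench) on a disc of 40 mm diameter; this point's x axis runs along the bar to its pointer end (white line on the top and end face)
- lever (a joint): latch lever on the wing, upright axis: 0 = locked (arm points to the safe's right, -y; its hooked nose blocks the cover's lug), 1.571 = free (arm points to the front, -x); grows CLOCKWISE seen from above. Stays where left (1.5 N at the peg); have it at 0 while setting dials. A lock inside stops it within 0.4 rad until all three dials stand at their code within 0.25 rad
- lever_peg (a point): middle of the lever's black upright peg, 14 mm diameter, 28 mm tall (60 to 88 mm above the bench), 40 mm from the hinge axis; the arm below it is 12 mm wide, top 60 mm above the bench. The peg may turn in the fingers as the lever swings
- lever_hinge (a point): point on the lever's upright hinge axis, at the peg's mid height
- cover (a joint): the aluminium sliding cover: 0 = shut, 0.09 = fully open, in m along the safe's +x (to the rear); friction about 2 N; blocked by the lever's nose while the lever is locked
- cover_fin (a point): middle of the cover's black grip fin, 69 mm above the bench; the fin is 12 mm thick (safe's y), 30 mm long (safe's x), 26 mm tall (56 to 82 mm above the bench); moves with the cover
- collet_0: brass-coloured spring collet, a stepped round sleeve 54 mm long, 20 mm thick, 40 to 77 g, lying on its side and not rolling; origin at the middle of its underside, its y axis along its length. Absent (no reading) in some starts. Behind the collets a fixed paper heap, 26 mm high, begins at world x 0.49 (y 0.01 to 0.23); a tall machine fills x over 0.44, y under -0.138; the bench ends in front at x 0.353
- collet_1: bright steel-coloured spring collet, a stepped round sleeve 54 mm long, 20 mm thick, 40 to 77 g, lying on its side and not rolling; origin at the middle of its underside, its y axis along its length. Absent (no reading) in some starts. Behind the collets a fixed paper heap, 26 mm high, begins at world x 0.49 (y 0.01 to 0.23); a tall machine fills x over 0.44, y under -0.138; the bench ends in front at x 0.353
- collet_2: brass-coloured spring collet, a stepped round sleeve 54 mm long, 20 mm thick, 40 to 77 g, lying on its side and not rolling; origin at the middle of its underside, its y axis along its length. Absent (no reading) in some starts. Behind the collets a fixed paper heap, 26 mm high, begins at world x 0.49 (y 0.01 to 0.23); a tall machine fills x over 0.44, y under -0.138; the bench ends in front at x 0.353
- white_cap: plain white plastic cap, 36 mm diameter, 31 mm tall, a bystander; origin under its centre
- vial_green: green oil vial with a white cap, 25 mm diameter, 67 mm tall, a bystander; origin under its centre
Things that resemble listed ones, but are neither listed nor needed, are in the scene too. Leave any brown or pink look-alike of the collet_0 alone.

How it is judged:
By the outcome, as a careful person would: the job done as asked, in the order asked, and still so for the second after the job is handed in, with the robot touching nothing.
Of collet_0, collet_1, collet_2 only 2 to 3 are there at a start; the rules pass over those that are not, and their reading is None.
At some moment in a run one of collet_0, collet_1, collet_2 may be knocked a few centimetres aside while the robot is not near it.
It also fails if it takes over 210 s, if anything falls off the work surface, if the arm or the gripper's body presses on something with over 40 N, if the wrist force passes 120 N, or if a joint passes its speed limit or range.

## Working session

There is one attempt and no reset: what is moved stays moved. The work goes in short steps, Python scripts to look and compute and a tool call to move; the robot and the scene stay as the last step left them, time stands still between calls to the robot, and variables do not carry over. Pictures are saved under pics/ and viewed, about 12 in all and at most 16, crops included, and the job is handed in when it is done.

Besides the shell and the picture viewer there is one more tool, called after "Emit:" in YAML: its name, and indented under it one key for each argument. apply_moves: Moves the arm, as the interface text tells. Its arguments: {"type":"object","properties":{"steps":{"type":"array"},"claw":{"type":"number"},"force":{"type":"number"}},"required":["steps"]}

```bash
mkdir -p pics; cat > h.py <<'E'
import numpy as np, cv2
from workcell import telemetry, cams, workorder
from scipy.spatial.transform import Rotation as R
def rot(o):
    o=np.array(o,float)
    if o.shape==(3,3): return o
    return R.from_euler('xyz',o).as_matrix() if o.size==3 else R.from_quat(o).as_matrix()
def grab(n):
    s=telemetry.observe(); f=cams.grab_frame(n)
    if n=='wrist':
        T=np.eye(4); T[:3,:3]=rot(s['tool_rot']); T[:3,3]=s['position']
        T=T@np.array(f['T_tool_cam'])
    else:
        T=np.eye(4); T[:3,:3]=rot(f['orientation']); T[:3,3]=f['eye']
    return f['color'],np.array(f['mtx']),T
def ray(uv,K,T,z):
    d=T[:3,:3]@np.linalg.inv(K)@np.array([uv[0],uv[1],1.]); e=T[:3,3]
    return e+d*(z-e[2])/d[2]
def proj(p,K,T):
    c=T[:3,:3].T@(np.array(p)-T[:3,3]); u=K@c; return u[:2]/u[2]
def save(c,n): cv2.imwrite('pics/'+n,cv2.cvtColor(c,cv2.COLOR_RGB2BGR))
Z=dict(safe=0,red_bar=.07,yellow_bar=.07,blue_bar=.07,lever_peg=.074,lever_hinge=.074,cover_fin=.069,well_floor=.009,collet_0=0,collet_1=0,collet_2=0,white_cap=0,vial_green=0)
E
cat > look.py <<'E'
from h import *
import sys
for cam in sys.argv[1].split(','):
    c,K,T=grab(cam); save(c,sys.argv[2]+cam+'.png'); print(cam,T[:3,3].round(3))
    for n in (sys.argv[3].split(',') if len(sys.argv)>3 else Z):
        for d in cams.pinpoint(cam,n)[:4]:
            if d['score']>.2: print(' ',n,round(d['score'],2),np.round(d['uv'],1),ray(d['uv'],K,T,Z[n])[:2].round(4))
E
python3 - <<'E'
from h import *
s=telemetry.observe(); print(s)
f=cams.grab_frame('top'); print(f['eye'],f['orientation'],f['mtx'])
f=cams.grab_frame('wrist'); print(f['T_tool_cam'])
E
python3 look.py top,side a_
```

```text
{'clock': 0.0, 'qpos': array([ 1.06176875,  0.52201984, -0.03632973,  1.59999873,  0.02118168,
        1.02108402, -0.11278307]), 'qd': array([ 4.76046977e-04, -2.03286399e-04, -1.02643662e-03, -9.69217013e-04,
       -8.02698840e-05,  2.15277174e-03, -2.23703998e-03]), 'joint_efforts': array([-5.32957856e-04, -9.27073431e+01,  1.97980665e+00, -3.69916499e+01,
        1.77816855e-02,  8.29364522e-03,  1.58569155e-04]), 'position': array([ 0.26538102, -0.56549399,  0.23072538]), 'tool_rot': array([-3.14046868e+00,  6.29918154e-05,  4.38826848e-01]), 'force': array([-0.05107395, -0.59858313,  0.15937017]), 'moment': array([0.01641591, 0.00363415, 0.00695862]), 'grip_width': 0.08551482778811346}
[0.38839917 0.23229392 1.1706581 ] [-2.93279694e+00  5.81551993e-04 -1.48424991e+00] [[533.10471339   0.         324.06781515]
 [  0.         533.10471339 237.046522  ]
 [  0.           0.           1.        ]]
[[ 3.35888327e-04 -9.49777684e-01 -3.12925291e-01  8.08969782e-02]
 [ 9.99998883e-01 -1.36743553e-04  1.48841893e-03  1.08535562e-04]
 [-1.45645760e-03 -3.12925441e-01  9.49776577e-01 -1
[... 1713 characters left out ...]
 collet_0 0.49 [248.8 267.5] [0.7151 0.3526]
  collet_0 0.47 [435.5 211.3] [ 0.4949 -0.0601]
  collet_0 0.44 [456.  239.5] [0.4115 0.0016]
  collet_1 0.71 [438.4 264.3] [0.4064 0.097 ]
  collet_1 0.49 [248.8 267.5] [0.7151 0.3526]
  collet_1 0.47 [435.5 211.3] [ 0.4949 -0.0601]
  collet_1 0.44 [456.  239.5] [0.4115 0.0016]
  collet_2 0.71 [438.4 264.3] [0.4064 0.097 ]
  collet_2 0.49 [248.8 267.5] [0.7151 0.3526]
  collet_2 0.47 [435.5 211.3] [ 0.4949 -0.0601]
  collet_2 0.44 [456.  239.5] [0.4115 0.0016]
  white_cap 0.88 [255.7 397.9] [0.4997 0.5588]
  white_cap 0.64 [307.  409.4] [0.4211 0.523 ]
  vial_green 0.83 [308.1 410.4] [0.4187 0.5232]
  vial_green 0.29 [450.7 240.6] [0.4192 0.0125]
```

View pics/a_top.png

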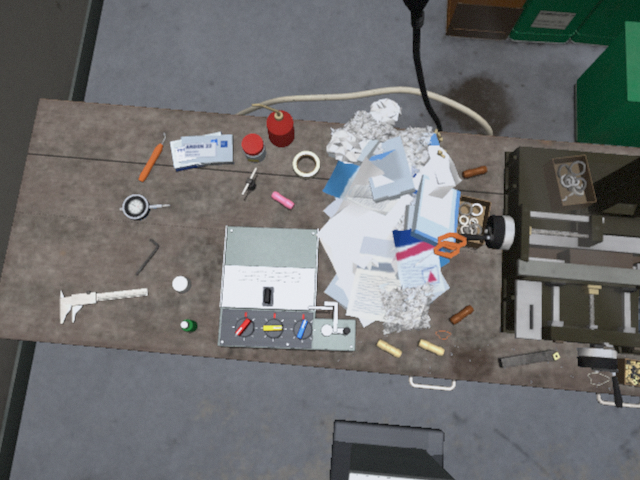

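View pics/a_side.png

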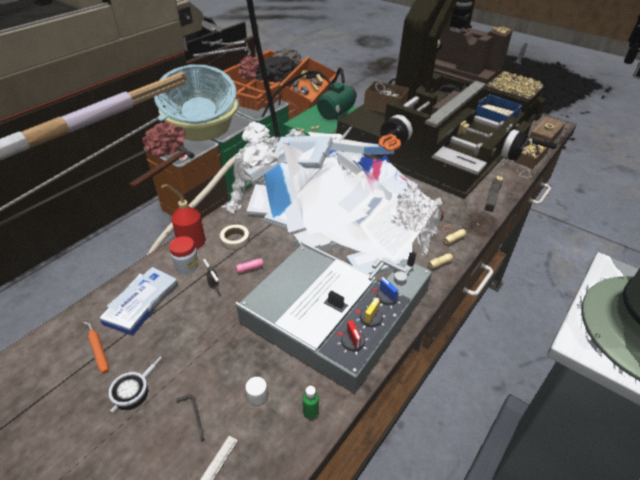

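The picture shows two brass collets at px (388,348) and (432,348), plus brown and pink look-alikes and no steel collet in view. The three dials are on the front deck, with the lever peg at about (345,331).

```bash
cat > go.py <<'E'
# usage: go.py x,y,z,yaw [more]; prints tool-frame shift(cm)+turn, chained with each leg starting from the former
from h import *
import sys
s=telemetry.observe(); p=s['position']; yaw=s['tool_rot'][2]
print('now',p.round(4),round(yaw,4),'w',round(s['grip_width'],4),'t',round(s['clock'],1),'F',s['force'].round(1),'q7',s['qpos'][6].round(2))
for a in sys.argv[1:]:
    t=np.array([float(v) for v in a.split(',')])
    d=t[:3]-p; c,n=np.cos(yaw),np.sin(yaw)
    print([round(v*100,2) for v in (d@[c,n,0],d@[n,-c,0],-d[2])],'turn',round(-(t[3]-yaw),3))
    p=t[:3]; yaw=t[3]
E
python3 go.py .34,-.22,.3,.44 .4,-.05,.3,1.2 .44,.26,.3,1.66
```

```text
now [ 0.2655 -0.5658  0.2313] 0.4388 w 0.0855 t 1.5 F [ 0.5 -0.4  0.1] q7 -0.11
[np.float64(21.43), np.float64(-28.14), np.float64(-6.87)] turn -0.001
[np.float64(12.67), np.float64(-12.83), np.float64(-0.0)] turn -0.76
[np.float64(30.34), np.float64(-7.5), np.float64(-0.0)] turn -0.46
```

Emit:
apply_moves:
  steps:
    - [4, -5.5, -3, 0]
    - [8, -11, -5, 0]
    - [12, -16, -6.9, 0]
    - [16, -21, -6.9, 0]
    - [19, -25, -6.9, 0]
    - [21.4, -28.1, -6.9, 0]
    - [21.4, -28.1, -6.9, 0]
    - [21.4, -28.1, -6.9, 0]
    - [21.4, -28.1, -6.9, 0]
    - [21.4, -28.1, -6.9, 0]
  claw: 1

```text
clock: 2.33
position: [0.3412, -0.2159, 0.3012]
tool_rot: [3.141, -0.001, 0.445]
force: [-0.3, 0.0, 0.7]
grip_width: -0.0003
```

Emit:
apply_moves:
  steps:
    - [2, -2, 0, -0.1]
    - [4, -4, 0, -0.2]
    - [7, -7, 0, -0.3]
    - [9, -9, 0, -0.4]
    - [11, -11, 0, -0.5]
    - [12.7, -12.8, 0, -0.6]
    - [12.7, -12.8, 0, -0.7]
    - [12.7, -12.8, 0, -0.76]
    - [12.7, -12.8, 0, -0.76]
    - [12.7, -12.8, 0, -0.76]

```text
clock: 3.17
position: [0.4005, -0.0509, 0.3004]
tool_rot: [3.141, 0.0, 1.196]
force: [0.0, -0.1, -0.3]
grip_width: -0.0003
```

Emit:
apply_moves:
  steps:
    - [4, -1, 0, -0.1]
    - [8, -2, 0, -0.2]
    - [12, -3, 0, -0.3]
    - [16, -4, 0, -0.4]
    - [20, -5, 0, -0.46]
    - [24, -6, 0, -0.46]
    - [27, -7, 0, -0.46]
    - [30.3, -7.5, 0, -0.46]
    - [30.3, -7.5, 0, -0.46]
    - [30.3, -7.5, 0, -0.46]
  claw: 0

```text
clock: 4.0
position: [0.4405, 0.2601, 0.2999]
tool_rot: [-3.141, -0.001, 1.659]
force: [-0.5, -0.5, -0.1]
grip_width: 0.0857
```

```bash
python3 go.py; python3 look.py wrist,top b_ safe,red_bar,yellow_bar,blue_bar,lever_peg,lever_hinge,cover_fin,collet_0
```

```text
now [0.4405 0.2601 0.2999] 1.6585 w 0.0857 t 4.0 F [-0.5 -0.5 -0.1] q7 -0.79
wrist [0.434 0.34  0.443]
  safe 0.68 [385.3  94. ] [0.4975 0.3601]
  safe 0.25 [315.2 107.4] [0.4242 0.34  ]
  red_bar 0.57 [313.   31.4] [0.4189 0.4014]
  yellow_bar 0.75 [315.9 106.1] [0.4263 0.3412]
  blue_bar 0.8 [311.1 174.2] [0.4267 0.2794]
  lever_peg 0.66 [309.8 264.1] [0.4326 0.1888]
  lever_hinge 0.97 [310.  224.9] [0.4296 0.2303]
  cover_fin 0.95 [392.6  94.5] [0.4942 0.3571]
  collet_0 0.91 [289.1 367.1] [0.416  0.0075]
  collet_0 0.78 [342.1 412.9] [ 0.4946 -0.0619]
  collet_0 0.76 [582.9 117.3] [0.7141 0.3554]
  collet_0 0.67 [287.  306.1] [0.4079 0.0987]
top [0.388 0.232 1.171]
  red_bar 0.51 [241.1 324.7] [0.424  0.4059]
  collet_0 0.64 [282.5 199.2] [0.7151 0.3564]
  collet_0 0.45 [472.7 171.1] [ 0.8198 -0.0734]
```

View pics/b_wrist.png

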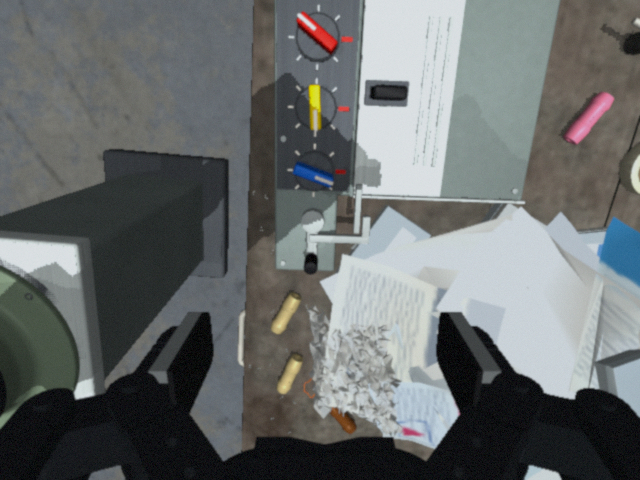

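```bash
python3 go.py .43,.33,.2,1.63
```

```text
now [0.4407 0.2589 0.3003] 1.6588 w 0.0853 t 4.9 F [-0.9  0.7  0.2] q7 -0.79
[np.float64(7.18), np.float64(-0.44), np.float64(10.03)] turn 0.029
```

Emit:
apply_moves:
  steps:
    - [2, 0, 2.5, 0]
    - [4, -0.2, 5, 0]
    - [6, -0.3, 7.5, 0.02]
    - [7.2, -0.4, 9, 0.03]
    - [7.2, -0.4, 10, 0.03]
    - [7.2, -0.4, 10, 0.03]
    - [7.2, -0.4, 10, 0.03]
    - [7.2, -0.4, 10, 0.03]
    - [7.2, -0.4, 10, 0.03]
    - [7.2, -0.4, 10, 0.03]

```text
clock: 5.73
position: [0.431, 0.3298, 0.2012]
tool_rot: [3.14, -0.0, 1.628]
force: [-0.7, 0.0, 0.4]
grip_width: 0.0853
```

```bash
python3 go.py; python3 look.py wrist c_ safe,red_bar,yellow_bar,blue_bar,lever_peg,lever_hinge,cover_fin,collet_0
```

```text
now [0.431  0.3298 0.2012] 1.6278 w 0.0853 t 5.7 F [-0.7  0.   0.4] q7 -1.04
wrist [0.427 0.41  0.344]
  safe 0.86 [404.1 173.1] [0.5007 0.3599]
  red_bar 0.72 [316.2 121.1] [0.4223 0.4016]
  yellow_bar 0.8 [317.3 210.2] [0.4262 0.34  ]
  blue_bar 0.77 [318.  286.1] [0.4299 0.2798]
  lever_peg 0.75 [313.5 387.5] [0.4309 0.1887]
  lever_hinge 0.61 [312. 346.] [0.4278 0.2288]
  cover_fin 0.72 [407.6 190.9] [0.4899 0.3575]
  collet_0 0.69 [290.7 412.6] [0.4089 0.0937]
  collet_0 0.52 [315.  208.1] [0.4239 0.3239]
```

View pics/c_wrist.png

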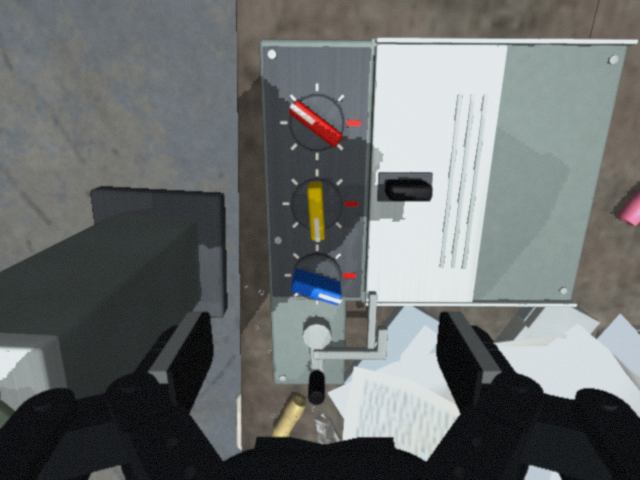

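```bash
cat > bars.py <<'E'
from h import *
import sys
def bars(c,K,T,yaw=0.06):
    h=cv2.cvtColor(c,cv2.COLOR_RGB2HSV)
    for n,(a,b) in dict(red=(0,6),yellow=(22,32),blue=(105,120)).items():
        m=cv2.inRange(h,(a,150,90),(b,255,255)); 
        if n=='red': m|=cv2.inRange(h,(175,150,90),(180,255,255))
        m=cv2.morphologyEx(m,cv2.MORPH_CLOSE,np.ones((7,7)))
        k,l,st,ce=cv2.connectedComponentsWithStats(m)
        if k<2: print(n,'none'); continue
        i=1+np.argmax(st[1:,4]); ys,xs=np.nonzero(l==i)
        # map pixels to z=.083 plane and fit the rect there
        w=np.array([ray((x,y),K,T,.083)[:2] for x,y in zip(xs,ys)])
        (cx,cy),(w1,h1),an=cv2.minAreaRect((w*1e4).astype(np.float32))
        an=np.radians(an)+(0 if w1>h1 else np.pi/2)
        print(n,'px',ce[i].round(),'c',np.round([cx/1e4,cy/1e4],4),'size',round(w1/10,1),round(h1/10,1),'bar azimuth mod pi',round(an%np.pi,3),'theta mod pi',round((yaw-an)%np.pi,3))
if __name__=='__main__':
    c,K,T=grab('wrist'); bars(c,K,T)
E
python3 bars.py
```

```text
red px [317. 124.] c [0.4224 0.4003] size 9.9 37.1 bar azimuth mod pi 2.556 theta mod pi 0.645
yellow px [317. 212.] c [0.4252 0.3424] size 10.1 40.7 bar azimuth mod pi 1.686 theta mod pi 1.516
blue px [318. 289.] c [0.4293 0.285 ] size 18.0 37.7 bar azimuth mod pi 2.891 theta mod pi 0.311
```

```bash
python3 go.py .4224,.4008,.12,2.556 .4224,.4008,.061,2.556
```

```text
now [0.4304 0.3303 0.2003] 1.6289 w 0.0853 t 6.2 F [ 0.1 -0.3  1. ] q7 -1.04
[np.float64(7.09), np.float64(-0.39), np.float64(8.03)] turn -0.927
[np.float64(0.0), np.float64(0.0), np.float64(5.9)] turn -0.0
```

Emit:
apply_moves:
  steps:
    - [1.5, -0.1, 1, -0.1]
    - [3, -0.2, 2.5, -0.2]
    - [4.5, -0.3, 4, -0.32]
    - [6, -0.4, 5.5, -0.44]
    - [7.1, -0.4, 7, -0.56]
    - [7.1, -0.4, 8, -0.68]
    - [7.1, -0.4, 8, -0.8]
    - [7.1, -0.4, 8, -0.93]
    - [7.1, -0.4, 8, -0.93]
    - [7.1, -0.4, 8, -0.93]
  claw: 0.6

```text
clock: 7.07
position: [0.4224, 0.4008, 0.1201]
tool_rot: [-3.141, -0.001, 2.555]
force: [0.5, 0.9, 0.4]
grip_width: 0.0342
```

```bash
python3 go.py .4224,.4008,.061,2.556; python3 look.py wrist d_ red_bar; python3 bars.py
```

```text
now [0.4224 0.4008 0.1201] 2.555 w 0.0342 t 7.1 F [0.5 0.9 0.4] q7 -0.42
[np.float64(-0.0), np.float64(0.0), np.float64(5.91)] turn -0.001
wrist [0.356 0.445 0.263]
  red_bar 0.61 [322.6 266.7] [0.4222 0.4   ]
  red_bar 0.59 [576.5 206.1] [0.4658 0.5257]
red px [323. 274.] c [0.4191 0.4022] size 9.6 43.3 bar azimuth mod pi 2.561 theta mod pi 0.641
yellow px [229. 329.] c [0.419  0.3446] size 12.6 49.1 bar azimuth mod pi 1.94 theta mod pi 1.261
blue px [148. 358.] c [0.4105 0.2934] size 10.3 28.7 bar azimuth mod pi 1.767 theta mod pi 1.434
```

View pics/d_wrist.png

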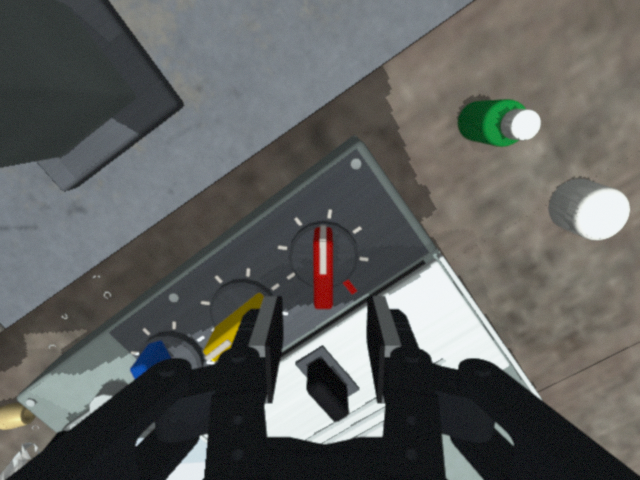

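Emit:
apply_moves:
  steps:
    - [0, 0, 1.5, 0]
    - [0, 0, 3, 0]
    - [0, 0, 4.5, 0]
    - [0, 0, 5.5, 0]
    - [0, 0, 5.9, 0]
    - [0, 0, 5.9, 0]
    - [0, 0, 5.9, 0]
    - [0, 0, 5.9, 0]
    - [0, 0, 5.9, 0]
    - [0, 0, 5.9, 0]

```text
clock: 8.05
position: [0.4226, 0.401, 0.0618]
tool_rot: [3.141, 0.0, 2.559]
force: [-0.5, 0.5, 0.6]
grip_width: 0.0344
```

Emit:
apply_moves:
  steps:
    - [0, 0, 0, 0]
    - [0, 0, 0, 0]
    - [0, 0, 0, 0]
    - [0, 0, 0, 0]
    - [0, 0, 0, 0]
    - [0, 0, 0, 0]
    - [0, 0, 0, 0]
    - [0, 0, 0, 0]
    - [0, 0, 0, 0]
    - [0, 0, 0, 0]
  claw: 1
  force: 40

```text
clock: 8.88
position: [0.4221, 0.4004, 0.0617]
tool_rot: [-3.141, 0.001, 2.559]
force: [-4.2, -5.9, 10.2]
grip_width: 0.0091
```

```bash
python3 go.py .4224,.4008,.061,4.772
```

```text
now [0.4221 0.4004 0.0617] 2.5587 w 0.0091 t 8.9 F [-4.2 -5.9 10.2] q7 -0.47
[np.float64(-0.0), np.float64(0.05), np.float64(0.07)] turn -2.213
```

Emit:
apply_moves:
  steps:
    - [0, -0.1, -0.15, -0.1]
    - [0, -0.1, -0.2, -0.22]
    - [0, -0.1, -0.2, -0.34]
    - [0, -0.1, -0.2, -0.46]
    - [0, -0.1, -0.2, -0.58]
    - [0, -0.1, -0.2, -0.7]
    - [0, -0.1, -0.2, -0.82]
    - [0, -0.1, -0.2, -0.94]
    - [0, -0.1, -0.2, -1.06]
    - [0, -0.1, -0.2, -1.1]

```text
clock: 9.72
position: [0.4219, 0.4004, 0.0621]
tool_rot: [3.14, -0.0, -2.617]
force: [5.9, 11.4, -26.4]
grip_width: 0.0091
```

```bash
python3 go.py .4222,.4005,.063,4.772
```

```text
now [0.4219 0.4004 0.0621] -2.6171 w 0.0091 t 9.7 F [  5.9  11.4 -26.4] q7 0.5
[np.float64(-0.03), np.float64(-0.0), np.float64(-0.09)] turn -7.389
```

Emit:
apply_moves:
  steps:
    - [-0.05, 0.03, 0.15, 0]
    - [-0.05, 0.03, 0.15, -0.12]
    - [-0.05, 0.03, 0.15, -0.24]
    - [-0.05, 0.03, 0.15, -0.36]
    - [-0.05, 0.03, 0.15, -0.48]
    - [-0.05, 0.03, 0.15, -0.6]
    - [-0.05, 0.03, 0.15, -0.72]
    - [-0.05, 0.03, 0.15, -0.84]
    - [-0.05, 0.03, 0.15, -0.96]
    - [-0.05, 0.03, 0.15, -1.08]

```text
clock: 10.55
position: [0.4217, 0.4009, 0.0619]
tool_rot: [3.141, 0.001, -1.539]
force: [-3.5, 2.1, -1.1]
grip_width: 0.0086
```

Emit:
apply_moves:
  steps:
    - [0, 0, 0, -0.03]
    - [0, 0, 0, -0.03]
    - [0, 0, 0, -0.03]
    - [0, 0, 0, -0.03]
    - [0, 0, 0, -0.03]
    - [0, 0, 0, -0.03]
    - [0, 0, 0, -0.03]
    - [0, 0, 0, -0.03]
    - [0, 0, 0, -0.03]
    - [0, 0, 0, -0.03]

```text
clock: 11.38
position: [0.4217, 0.4009, 0.062]
tool_rot: [3.141, 0.0, -1.515]
force: [-4.0, 3.5, -0.1]
grip_width: 0.0088
```

Emit:
apply_moves:
  steps:
    - [0, 0, 0, 0]
    - [0, 0, 0, 0]
    - [0, 0, 0, 0]
    - [0, 0, 0, 0]
    - [0, 0, -1, 0]
    - [0, 0, -2.5, 0]
    - [0, 0, -4, 0]
    - [0, 0, -5.5, 0]
    - [0, 0, -6, 0]
    - [0, 0, -6, 0]
  claw: 0.6

```text
clock: 12.22
position: [0.4226, 0.4011, 0.1239]
tool_rot: [-3.139, 0.001, -1.515]
force: [0.3, 0.1, 0.0]
grip_width: 0.0342
```

```bash
python3 go.py .426,.3405,.122,4.8276 .426,.3405,.0625,4.8276; python3 look.py wrist e_ red_bar,yellow_bar; python3 bars.py
```

```text
now [0.4226 0.4011 0.1239] -1.5148 w 0.0342 t 12.2 F [0.3 0.1 0. ] q7 1.57
[np.float64(6.07), np.float64(0.0), np.float64(0.19)] turn -6.342
[np.float64(0.0), np.float64(0.0), np.float64(5.95)] turn -0.0
wrist [0.427 0.32  0.267]
  red_bar 0.55 [326.3 262.5] [0.4223 0.3998]
  yellow_bar 0.72 [327.4 148. ] [0.4253 0.3391]
red px [325. 278.] c [0.4221 0.3991] size 9.6 37.9 bar azimuth mod pi 1.621 theta mod pi 1.581
yellow px [326. 159.] c [0.4252 0.34  ] size 9.9 37.6 bar azimuth mod pi 1.684 theta mod pi 1.518
blue px [336.  14.] c [0.428  0.2803] size 10.7 37.1 bar azimuth mod pi 2.872 theta mod pi 0.33
```

View pics/e_wrist.png

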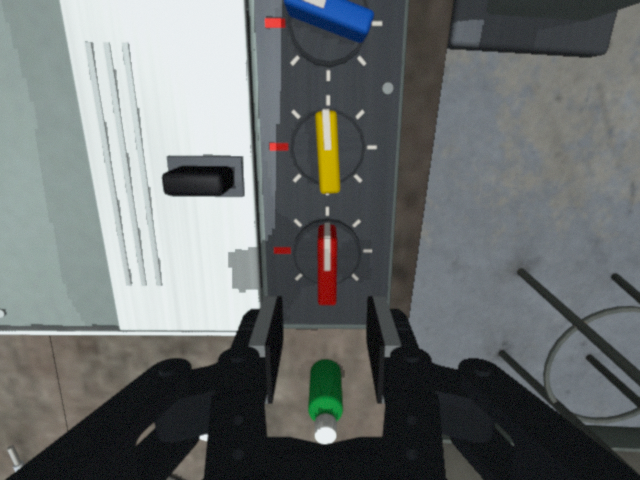

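Emit:
apply_moves:
  steps:
    - [2, 0, 0, -0.06]
    - [4, 0.05, 0, -0.06]
    - [6.05, 0.05, 0, -0.06]
    - [6.05, 0.05, 0, -0.06]
    - [6.05, 0.05, 1.5, -0.06]
    - [6.05, 0.05, 3, -0.06]
    - [6.05, 0.05, 4.5, -0.06]
    - [6.05, 0.05, 5.5, -0.06]
    - [6.05, 0.05, 6, -0.06]
    - [6.05, 0.05, 6.1, -0.06]

```text
clock: 13.25
position: [0.4242, 0.3403, 0.0595]
tool_rot: [3.14, -0.0, -1.454]
force: [0.5, 0.3, -0.2]
grip_width: 0.034
```

Emit:
apply_moves:
  steps:
    - [0, 0, 0, 0]
    - [0, 0, 0, 0]
    - [0, 0, 0, 0]
    - [0, 0, 0, 0]
    - [0, 0, 0, 0]
    - [0, 0, 0, 0]
    - [0, 0, 0, 0]
    - [0, 0, 0, 0]
    - [0, 0, 0, 0]
    - [0, 0, 0, 0]
  claw: 1

```text
clock: 14.08
position: [0.4248, 0.3405, 0.0613]
tool_rot: [-3.141, 0.001, -1.454]
force: [-5.8, 0.1, 7.6]
grip_width: 0.0089
```

```bash
python3 go.py
```

```text
now [0.4248 0.3405 0.0613] -1.4542 w 0.0089 t 14.1 F [-5.8  0.1  7.6] q7 1.6
```

Emit:
apply_moves:
  steps:
    - [0, 0, -0.05, 0.12]
    - [0, 0, -0.05, 0.24]
    - [0, 0, -0.05, 0.36]
    - [0, 0, -0.05, 0.48]
    - [0, 0, -0.05, 0.6]
    - [0, 0, -0.05, 0.72]
    - [0, 0, -0.05, 0.84]
    - [0, 0, -0.05, 0.96]
    - [0, 0, -0.05, 1.08]
    - [0, 0, -0.05, 1.2]

```text
clock: 14.92
position: [0.4247, 0.3404, 0.0614]
tool_rot: [3.141, 0.0, -2.66]
force: [-3.9, 2.6, -3.2]
grip_width: 0.0092
```

Emit:
apply_moves:
  steps:
    - [0, 0, 0, 0.12]
    - [0, 0, 0, 0.24]
    - [0, 0, 0, 0.36]
    - [0, 0, 0, 0.48]
    - [0, 0, 0, 0.6]
    - [0, 0, 0, 0.72]
    - [0, 0, 0, 0.84]
    - [0, 0, 0, 0.96]
    - [0, 0, 0, 1.08]
    - [0, 0, 0, 1.2]

```text
clock: 15.75
position: [0.4247, 0.3404, 0.0614]
tool_rot: [3.141, -0.001, 2.423]
force: [-4.2, 2.7, -3.0]
grip_width: 0.0094
```

```bash
python3 go.py .4254,.34,.062,2.416
```

```text
now [0.4247 0.3404 0.0614] 2.4233 w 0.0094 t 15.8 F [-4.2  2.7 -3. ] q7 -0.56
[np.float64(-0.08), np.float64(0.02), np.float64(-0.06)] turn 0.007
```

Emit:
apply_moves:
  steps:
    - [0, 0, 0, 0]
    - [0, 0, 0, 0]
    - [0, 0, 0, 0]
    - [0, 0, 0, 0]
    - [0, 0, -1.5, 0]
    - [0, 0, -3, 0]
    - [0, 0, -4.5, 0]
    - [0, 0, -6, 0]
    - [0, 0, -6, 0]
    - [0, 0, -6, 0]
  claw: 0.6

```text
clock: 16.58
position: [0.4255, 0.3402, 0.1226]
tool_rot: [3.14, 0.001, 2.429]
force: [-0.6, -0.7, -0.5]
grip_width: 0.0343
```

Emit:
apply_moves:
  steps:
    - [-2, -2, 0, -0.1]
    - [-4, -4, 0, -0.2]
    - [-4.35, -4.2, 0, -0.3]
    - [-4.35, -4.2, 0, -0.4]
    - [-4.35, -4.2, 0, -0.46]
    - [-4.35, -4.2, 0, -0.46]
    - [-4.35, -4.2, 0, -0.46]
    - [-4.35, -4.2, 0, -0.46]
    - [-4.35, -4.2, 0, -0.46]
    - [-4.35, -4.2, 0, -0.46]

```text
clock: 17.42
position: [0.4303, 0.28, 0.1213]
tool_rot: [-3.142, 0.0, 2.888]
force: [0.3, -0.4, 0.2]
grip_width: 0.034
```

```bash
python3 go.py .4295,.28,.062,2.88; python3 look.py wrist f_ blue_bar; python3 bars.py
```

```text
now [0.4303 0.28   0.1213] 2.8881 w 0.034 t 17.4 F [ 0.3 -0.4  0.2] q7 -0.01
[np.float64(0.08), np.float64(-0.03), np.float64(5.93)] turn 0.008
wrist [0.353 0.3   0.264]
  blue_bar 0.75 [326.1 264.4] [0.4301 0.2811]
red px [565. 198.] c [0.4213 0.3994] size 25.1 37.9 bar azimuth mod pi 1.855 theta mod pi 1.346
yellow px [435. 231.] c [0.4219 0.3374] size 17.5 38.3 bar azimuth mod pi 2.419 theta mod pi 0.782
blue px [324. 260.] c [0.4248 0.2814] size 9.9 43.3 bar azimuth mod pi 2.865 theta mod pi 0.337
```

Emit:
apply_moves:
  steps:
    - [0.05, 0, 1.5, 0.01]
    - [0.05, 0, 3, 0.02]
    - [0.05, 0, 4.5, 0.02]
    - [0.05, 0, 5.5, 0.02]
    - [0.05, 0, 5.9, 0.02]
    - [0.05, 0, 5.9, 0.02]
    - [0.05, 0, 5.9, 0.02]
    - [0.05, 0, 5.9, 0.02]
    - [0.05, 0, 5.9, 0.02]
    - [0.05, 0, 5.9, 0.02]

```text
clock: 18.4
position: [0.4302, 0.2801, 0.0628]
tool_rot: [3.141, 0.001, 2.869]
force: [0.2, -1.0, -0.2]
grip_width: 0.0346
```

Emit:
apply_moves:
  steps:
    - [0, 0, 0, 0]
    - [0, 0, 0, 0]
    - [0, 0, 0, 0]
    - [0, 0, 0, 0]
    - [0, 0, 0, 0]
    - [0, 0, 0, 0]
    - [0, 0, 0, 0]
    - [0, 0, 0, 0]
    - [0, 0, 0, 0]
    - [0, 0, 0, 0]
  claw: 1

```text
clock: 19.23
position: [0.43, 0.28, 0.0626]
tool_rot: [-3.141, 0.0, 2.869]
force: [-1.6, -1.3, 6.1]
grip_width: 0.009
```

Emit:
apply_moves:
  steps:
    - [0, 0, -0.05, 0.12]
    - [0, 0, -0.05, 0.24]
    - [0, 0, -0.05, 0.36]
    - [0, 0, -0.05, 0.48]
    - [0, 0, -0.05, 0.6]
    - [0, 0, -0.05, 0.72]
    - [0, 0, -0.05, 0.84]
    - [0, 0, -0.05, 0.96]
    - [0, 0, -0.05, 1.08]
    - [0, 0, -0.05, 1.2]

```text
clock: 20.07
position: [0.4282, 0.2784, 0.0626]
tool_rot: [-3.138, 0.003, 1.663]
force: [-14.3, -8.8, 12.5]
grip_width: 0.009
```

```bash
python3 go.py .4295,.28,.062,.8456
```

```text
now [0.4282 0.2784 0.0626] 1.6627 w 0.009 t 20.1 F [-14.3  -8.8  12.5] q7 -1.13
[np.float64(0.15), np.float64(0.14), np.float64(0.06)] turn 0.817
```

```bash
python3 look.py wrist g_ blue_bar; python3 -c "
from h import *
s=telemetry.observe();print(s['position'],s['force'],s['moment'],s['qpos'].round(2))"
```

```text
wrist [0.422 0.359 0.205]
  blue_bar 0.7 [325.1 321.1] [0.429  0.2794]
[0.42815025 0.27834035 0.06253161] [-11.39788641  -8.80448195   9.7267976 ] [-2.03964392  2.53843165 -0.01564662] [-0.28  0.66 -0.56  2.    0.57  0.65 -1.13]
```

View pics/g_wrist.png

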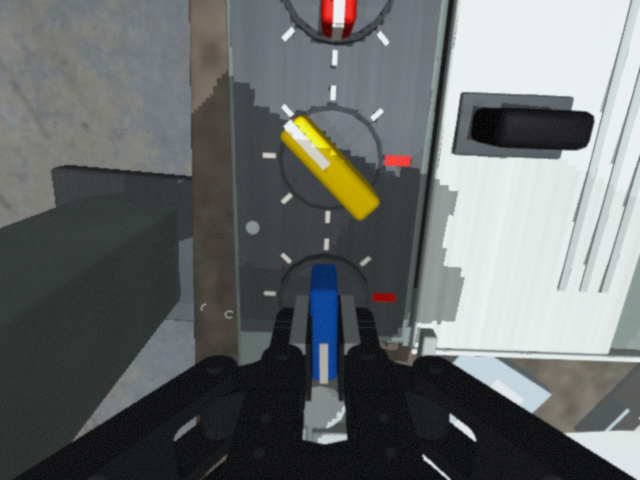

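Emit:
apply_moves:
  steps:
    - [-0.05, -0.15, -0.05, 0.05]
    - [-0.08, -0.25, -0.05, 0.15]
    - [-0.08, -0.28, -0.05, 0.26]
    - [-0.08, -0.28, -0.05, 0.38]
    - [-0.08, -0.28, -0.05, 0.5]
    - [-0.08, -0.28, -0.05, 0.62]
    - [-0.08, -0.28, -0.05, 0.74]
    - [-0.08, -0.28, -0.05, 0.82]
    - [-0.08, -0.28, -0.05, 0.82]
    - [-0.08, -0.28, -0.05, 0.82]

```text
clock: 21.0
position: [0.4263, 0.2788, 0.0628]
tool_rot: [-3.141, 0.002, 0.852]
force: [-3.9, 1.8, -15.8]
grip_width: 0.0089
```

```bash
python3 go.py .4295,.28,.062,.8456
```

```text
now [0.4263 0.2788 0.0628] 0.8522 w 0.0089 t 21.0 F [ -3.9   1.8 -15.8] q7 -1.77
[np.float64(0.3), np.float64(0.16), np.float64(0.08)] turn 0.007
```

Emit:
apply_moves:
  steps:
    - [0, 0, 0, 0]
    - [0, 0, 0, 0]
    - [0, 0, 0, 0]
    - [0, 0, 0, 0]
    - [0, 0, -1.5, 0]
    - [0, 0, -3, 0]
    - [0, 0, -5, 0]
    - [0, 0, -7, 0]
    - [0, 0, -7, 0]
    - [0, 0, -7, 0]
  claw: 0.5

```text
clock: 21.83
position: [0.428, 0.2792, 0.1343]
tool_rot: [3.141, -0.002, 0.849]
force: [-0.2, -0.8, -0.2]
grip_width: 0.0429
```

```bash
python3 go.py .431,.21,.16,1.63
```

```text
now [0.428  0.2792 0.1343] 0.8487 w 0.0429 t 21.8 F [-0.2 -0.8 -0.2] q7 -1.7
[np.float64(-4.99), np.float64(4.8), np.float64(-2.57)] turn -0.781
```

Emit:
apply_moves:
  steps:
    - [-2, 2, -1, -0.1]
    - [-4, 4, -2, -0.2]
    - [-5, 4.8, -2.5, -0.32]
    - [-5, 4.8, -2.5, -0.44]
    - [-5, 4.8, -2.5, -0.56]
    - [-5, 4.8, -2.5, -0.68]
    - [-5, 4.8, -2.5, -0.78]
    - [-5, 4.8, -2.5, -0.78]
    - [-5, 4.8, -2.5, -0.78]
    - [-5, 4.8, -2.5, -0.78]

```text
clock: 22.67
position: [0.4301, 0.2096, 0.1579]
tool_rot: [-3.141, 0.0, 1.625]
force: [-0.2, -0.5, 0.2]
grip_width: 0.0429
```

```bash
python3 go.py; python3 look.py wrist i_ lever_peg,lever_hinge,yellow_bar,blue_bar,red_bar,cover_fin; python3 bars.py
```

```text
now [0.4301 0.2096 0.1579] 1.6252 w 0.0429 t 22.7 F [-0.2 -0.5  0.2] q7 -0.89
wrist [0.426 0.29  0.301]
  lever_peg 0.62 [323.4 277.3] [0.4312 0.1883]
  lever_hinge 0.59 [323.  214.7] [0.4288 0.2292]
  yellow_bar 0.96 [329.    2.4] [0.4258 0.3421]
  blue_bar 0.73 [329.4 124.5] [0.4296 0.2812]
red px [374.  16.] c [0.4484 0.3345] size 8.5 3.1 bar azimuth mod pi 0.058 theta mod pi 0.002
yellow px [338.  17.] c [0.4291 0.3351] size 12.8 27.7 bar azimuth mod pi 2.414 theta mod pi 0.788
blue px [324. 129.] c [0.4282 0.2805] size 37.4 10.1 bar azimuth mod pi 0.855 theta mod pi 2.347
```

View pics/i_wrist.png

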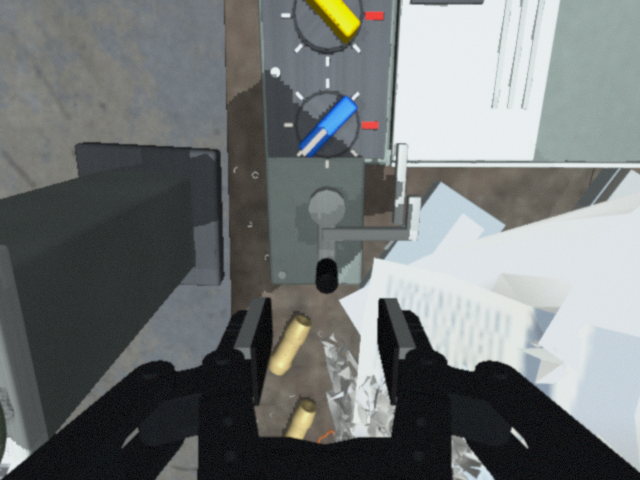

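```bash
python3 go.py .4312,.1885,.11,1.625 .4312,.1885,.065,1.625
```

```text
now [0.4302 0.2098 0.1583] 1.6284 w 0.0427 t 23.1 F [ 0.4 -0.2 -0.9] q7 -0.89
[np.float64(-2.13), np.float64(-0.02), np.float64(4.83)] turn 0.003
[np.float64(0.0), np.float64(0.0), np.float64(4.5)] turn -0.0
```

Emit:
apply_moves:
  steps:
    - [-1, 0, 1.5, 0]
    - [-2.1, 0, 3, 0]
    - [-2.1, 0, 4.8, 0]
    - [-2.1, 0, 6, 0]
    - [-2.1, 0, 7.5, 0]
    - [-2.1, 0, 8.5, 0]
    - [-2.1, 0, 9.3, 0]
    - [-2.1, 0, 9.3, 0]
    - [-2.1, 0, 9.3, 0]
    - [-2.1, 0, 9.3, 0]

```text
clock: 23.9
position: [0.4317, 0.1889, 0.0658]
tool_rot: [3.141, -0.0, 1.629]
force: [0.5, -0.6, -0.1]
grip_width: 0.0427
```

Emit:
apply_moves:
  steps:
    - [0, 0, 0, 0]
    - [0, 0, 0, 0]
    - [0, 0, 0, 0]
    - [0, 0, 0, 0]
    - [0, 0, 0, 0]
    - [0, 0, 0, 0]
    - [0, 0, 0, 0]
    - [0, 0, 0, 0]
    - [0, 0, 0, 0]
    - [0, 0, 0, 0]
  claw: 1
  force: 25

```text
clock: 24.73
position: [0.4317, 0.1887, 0.0657]
tool_rot: [3.141, 0.0, 1.629]
force: [-1.2, -1.5, 7.4]
grip_width: 0.0129
```

```bash
python3 - <<'E'
from h import *
s=telemetry.observe();p=s['position'];yaw=s['tool_rot'][2];print(p,yaw,s['grip_width'],s['force'])
h=np.array([.4290,.2290]);r=.040;sy=.06
for k in range(0,21):
    a=k*1.58/20; az=sy-np.pi/2-a
    q=h+r*np.array([np.cos(az),np.sin(az)])-(h+r*np.array([np.cos(sy-np.pi/2),np.sin(sy-np.pi/2)]))
    c,n=np.cos(yaw),np.sin(yaw); print(k,round(100*(q@[c,n]),2),round(100*(q@[n,-c]),2))
E
```

```text
[0.4317277  0.18871014 0.06568952] 1.6285734759932535 0.012858465665111259 [-1.15142162 -1.54263021  7.44428679]
0 0.0 0.0
1 0.01 -0.32
2 0.05 -0.63
3 0.11 -0.94
4 0.2 -1.24
5 0.3 -1.54
6 0.44 -1.83
7 0.59 -2.1
8 0.77 -2.36
9 0.96 -2.61
10 1.18 -2.84
11 1.41 -3.06
12 1.66 -3.25
13 1.92 -3.43
14 2.2 -3.58
15 2.49 -3.71
16 2.78 -3.82
17 3.09 -3.9
18 3.4 -3.96
19 3.71 -4.0
20 4.03 -4.01
```

Emit:
apply_moves:
  steps:
    - [0.01, -0.32, 0, 0]
    - [0.05, -0.63, 0, 0]
    - [0.11, -0.94, 0, 0]
    - [0.2, -1.24, 0, 0]
    - [0.3, -1.54, 0, 0]
    - [0.44, -1.83, 0, 0]
    - [0.59, -2.1, 0, 0]
    - [0.77, -2.36, 0, 0]
    - [0.96, -2.61, 0, 0]
    - [1.18, -2.84, 0, 0]

```text
clock: 25.57
position: [0.4032, 0.1988, 0.0657]
tool_rot: [3.14, -0.0, 1.628]
force: [7.3, -3.3, 1.8]
grip_width: 0.013
```

```bash
python3 go.py
```

```text
now [0.4032 0.1988 0.0657] 1.6278 w 0.013 t 25.6 F [ 7.3 -3.3  1.8] q7 -1.06
```

Emit:
apply_moves:
  steps:
    - [0.23, -0.22, 0, 0]
    - [0.48, -0.41, 0, 0]
    - [0.74, -0.59, 0, 0]
    - [1.02, -0.74, 0, 0]
    - [1.31, -0.87, 0, 0]
    - [1.6, -0.98, 0, 0]
    - [1.91, -1.06, 0, 0]
    - [2.22, -1.12, 0, 0]
    - [2.53, -1.16, 0, 0]
    - [2.9, -1.17, 0, 0]

```text
clock: 26.4
position: [0.3903, 0.2269, 0.0656]
tool_rot: [3.14, 0.0, 1.628]
force: [8.5, -2.4, -0.5]
grip_width: 0.0125
```

Emit:
apply_moves:
  steps:
    - [0.1, 0, 0, 0]
    - [0.1, 0, 0, 0]
    - [0.1, 0, 0, 0]
    - [0.1, 0, 0, 0]
    - [0.1, 0, 0, 0]
    - [0.1, 0, 0, 0]
    - [0.1, 0, 0, 0]
    - [0.1, 0, 0, 0]
    - [0.1, 0, 0, 0]
    - [0.1, 0, 0, 0]

```text
clock: 27.23
position: [0.3902, 0.228, 0.0656]
tool_rot: [3.14, -0.0, 1.628]
force: [7.8, -2.8, -0.6]
grip_width: 0.0132
```

Emit:
apply_moves:
  steps:
    - [0, 0, 0, 0]
    - [0, 0, 0, 0]
    - [0, 0, 0, 0]
    - [0, 0, 0, 0]
    - [0, 0, -2, 0]
    - [0, 0, -4, 0]
    - [0, 0, -6, 0]
    - [0, 0, -8, 0]
    - [0, 0, -10, 0]
    - [0, 0, -10, 0]
  claw: 0.5

```text
clock: 28.07
position: [0.3899, 0.229, 0.1682]
tool_rot: [3.138, -0.002, 1.629]
force: [0.7, 0.8, 0.6]
grip_width: 0.0428
```

```bash
python3 go.py .488,.345,.16,1.63; python3 look.py wrist j_ lever_peg,lever_hinge,cover_fin
```

```text
now [0.3899 0.229  0.1682] 1.6287 w 0.0428 t 28.1 F [0.7 0.8 0.6] q7 -0.96
[np.float64(11.01), np.float64(10.46), np.float64(0.82)] turn -0.001
wrist [0.385 0.309 0.311]
  lever_peg 0.82 [322.3 242.4] [0.3897 0.2277]
  lever_peg 0.62 [390.8 164.2] [0.4281 0.2798]
  lever_hinge 0.58 [385.4 242.1] [0.4301 0.2302]
  cover_fin 0.61 [518.7  25.1] [0.4914 0.3594]
```

```bash
python3 go.py .49,.358,.14,3.2
```

```text
now [0.3886 0.2279 0.1647] 1.6288 w 0.043 t 28.3 F [-0.6 -0.1 -0.2] q7 -0.96
[np.float64(12.4), np.float64(10.87), np.float64(2.47)] turn -1.571
```

Emit:
apply_moves:
  steps:
    - [2, 1.5, 0, -0.12]
    - [4, 3.5, 0, -0.24]
    - [6, 5.5, 0, -0.36]
    - [8, 7.5, 0, -0.48]
    - [10, 9, 0, -0.6]
    - [12.4, 10.9, 0, -0.72]
    - [12.4, 10.9, 0, -0.84]
    - [12.4, 10.9, 0, -0.96]
    - [12.4, 10.9, 0, -1.08]
    - [12.4, 10.9, 0, -1.2]

```text
clock: 29.1
position: [0.49, 0.3583, 0.1638]
tool_rot: [-3.14, -0.001, 2.835]
force: [0.0, 0.2, 0.5]
grip_width: 0.0425
```

Emit:
apply_moves:
  steps:
    - [0, 0, 0.5, -0.12]
    - [0, 0, 1, -0.24]
    - [0, 0, 2, -0.37]
    - [0, 0, 2.5, -0.37]
    - [0, 0, 2.5, -0.37]
    - [0, 0, 2.5, -0.37]
    - [0, 0, 2.5, -0.37]
    - [0, 0, 2.5, -0.37]
    - [0, 0, 2.5, -0.37]
    - [0, 0, 2.5, -0.37]

```text
clock: 29.93
position: [0.4907, 0.3584, 0.1406]
tool_rot: [3.142, 0.001, -3.085]
force: [0.7, -0.5, -0.3]
grip_width: 0.0428
```

```bash
python3 look.py wrist k_ cover_fin; python3 go.py .49,.358,.063,3.2
```

```text
wrist [0.41  0.354 0.284]
  cover_fin 0.65 [328.7 249.9] [0.4893 0.3607]
  cover_fin 0.3 [564.3 131.5] [0.4154 0.4814]
now [0.4907 0.3583 0.1405] -3.0849 w 0.0428 t 30.0 F [ 0.7 -0.8  0.1] q7 0.32
[np.float64(0.07), np.float64(-0.03), np.float64(7.75)] turn -6.285
```

View pics/k_wrist.png

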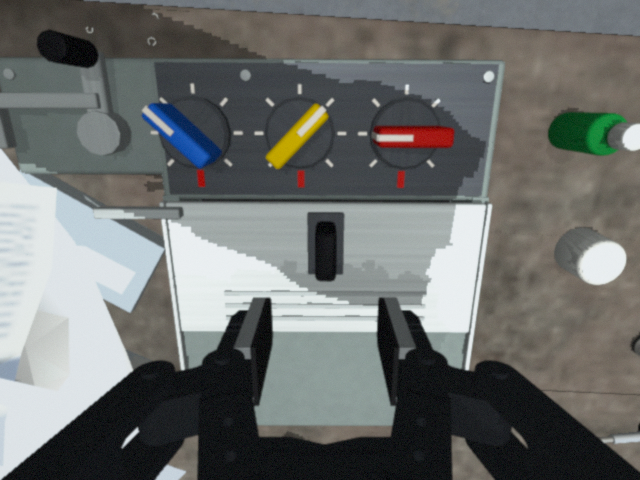

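Emit:
apply_moves:
  steps:
    - [0.1, 0.1, 2, 0]
    - [0.1, 0.1, 4, 0]
    - [0.1, 0.1, 6, 0]
    - [0.1, 0.1, 7, 0]
    - [0.1, 0.1, 7.6, 0]
    - [0.1, 0.1, 7.6, 0]
    - [0.1, 0.1, 7.6, 0]
    - [0.1, 0.1, 7.6, 0]
    - [0.1, 0.1, 7.6, 0]
    - [0.1, 0.1, 7.6, 0]

```text
clock: 30.87
position: [0.4899, 0.3594, 0.065]
tool_rot: [3.141, 0.001, -3.085]
force: [-0.7, 0.0, 1.3]
grip_width: 0.0427
```

Emit:
apply_moves:
  steps:
    - [0, 0, 0, 0]
    - [0, 0, 0, 0]
    - [0, 0, 0, 0]
    - [0, 0, 0, 0]
    - [0, 0, 0, 0]
    - [0, 0, 0, 0]
    - [0, 0, 0, 0]
    - [0, 0, 0, 0]
    - [0, 0, 0, 0]
    - [0, 0, 0, 0]
  claw: 1
  force: 40

```text
clock: 31.7
position: [0.4897, 0.3589, 0.0646]
tool_rot: [-3.141, 0.0, -3.085]
force: [0.1, -2.6, 6.3]
grip_width: 0.0109
```

```bash
python3 go.py
```

```text
now [0.4897 0.3589 0.0646] -3.0849 w 0.0109 t 31.7 F [ 0.1 -2.6  6.3] q7 0.25
```

Emit:
apply_moves:
  steps:
    - [-1, 0, 0, 0]
    - [-2, 0, 0, 0]
    - [-3, 0, 0, 0]
    - [-4, 0, 0, 0]
    - [-5, 0, 0, 0]
    - [-6, 0, 0, 0]
    - [-7, 0, 0, 0]
    - [-8, 0, 0, 0]
    - [-8.7, 0, 0, 0]
    - [-9.2, 0, 0, 0]

```text
clock: 32.53
position: [0.5799, 0.3637, 0.0645]
tool_rot: [-3.14, -0.004, -3.085]
force: [-38.7, -17.9, 35.2]
grip_width: 0.0108
```

Emit:
apply_moves:
  steps:
    - [-0.1, 0, 0, 0]
    - [-0.1, 0, 0, 0]
    - [-0.1, 0, 0, 0]
    - [-0.1, 0, 0, 0]
    - [-0.1, 0, 0, 0]
    - [-0.1, 0, 0, 0]
    - [-0.1, 0, 0, 0]
    - [-0.1, 0, 0, 0]
    - [-0.1, 0, 0, 0]
    - [-0.1, 0, 0, 0]

```text
clock: 33.37
position: [0.5798, 0.3636, 0.0645]
tool_rot: [-3.139, -0.005, -3.084]
force: [-20.4, -12.0, 19.8]
grip_width: 0.011
```

```bash
python3 go.py
```

```text
now [0.5798 0.3636 0.0645] -3.0839 w 0.011 t 33.4 F [-20.4 -12.   19.8] q7 0.42
```

Emit:
apply_moves:
  steps:
    - [0, 0, 0, 0]
    - [0, 0, 0, 0]
    - [0, 0, 0, 0]
    - [0, 0, 0, 0]
    - [0, 0, -2, 0]
    - [0, 0, -5, 0]
    - [0, 0, -8, 0]
    - [0, 0, -11, 0]
    - [0, 0, -14, 0]
    - [0, 0, -14, 0]
  claw: 0.4

```text
clock: 34.2
position: [0.5836, 0.3663, 0.2103]
tool_rot: [3.137, 0.006, -3.085]
force: [0.5, 1.5, -0.2]
grip_width: 0.0512
```

```bash
python3 go.py .41,.08,.21,2.0
```

```text
now [0.5836 0.3663 0.2103] -3.0848 w 0.0512 t 34.2 F [ 0.5  1.5 -0.2] q7 0.51
[np.float64(18.96), np.float64(-27.59), np.float64(0.03)] turn -5.085
```

Emit:
apply_moves:
  steps:
    - [2, -2.5, 0, 0.12]
    - [4, -5.5, 0, 0.24]
    - [6, -8.5, 0, 0.36]
    - [8, -11.5, 0, 0.48]
    - [10, -14.5, 0, 0.6]
    - [12, -17.5, 0, 0.72]
    - [14, -20.5, 0, 0.84]
    - [16, -23.5, 0, 0.96]
    - [18, -26.5, 0, 1.08]
    - [19, -27.6, 0, 1.2]

```text
clock: 35.03
position: [0.4064, 0.0743, 0.204]
tool_rot: [-3.14, 0.002, 1.99]
force: [0.9, -0.0, 1.3]
grip_width: 0.0518
```

Emit:
apply_moves:
  steps:
    - [0, 0, 0, 0.12]
    - [0, 0, 0, 0.24]
    - [0, 0, 0, 0.36]
    - [0, 0, 0, 0.48]
    - [0, 0, 0, 0.6]
    - [0, 0, 0, 0.72]
    - [0, 0, 0, 0.84]
    - [0, 0, 0, 0.94]
    - [0, 0, 0, 0.94]
    - [0, 0, 0, 0.94]

```text
clock: 35.87
position: [0.4085, 0.0783, 0.2043]
tool_rot: [3.141, -0.0, 1.062]
force: [0.1, 0.1, -0.6]
grip_width: 0.0513
```

```bash
python3 go.py; python3 look.py wrist l_ collet_0,lever_peg
```

```text
now [0.4085 0.0783 0.2043] 1.0625 w 0.0513 t 35.9 F [ 0.1  0.1 -0.6] q7 -1.07
wrist [0.448 0.149 0.347]
  collet_0 0.85 [466.1 281.4] [ 0.4913 -0.0585]
  collet_0 0.78 [313.8 188.7] [0.4069 0.0929]
  collet_0 0.58 [366.  261.5] [0.4157 0.0074]
  lever_peg 0.92 [181.2  40. ] [0.3894 0.228 ]
```

View pics/l_wrist.png

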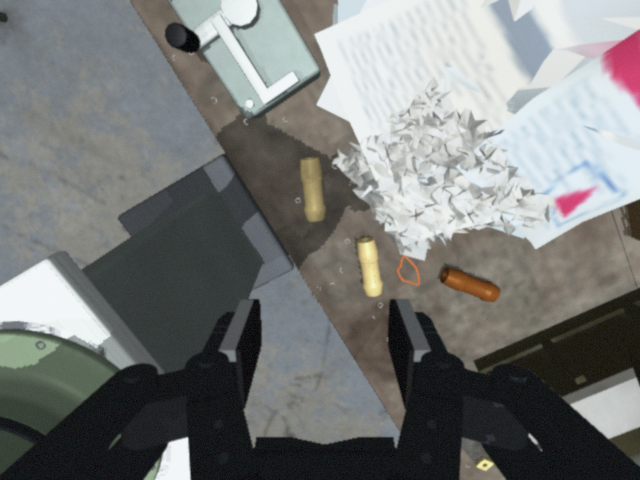

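```bash
cat > col.py <<'E'
from h import *
def cols(c,K,T):
    h=cv2.cvtColor(c,cv2.COLOR_RGB2HSV); m=cv2.inRange(h,(17,60,70),(30,200,255)); m=cv2.morphologyEx(m,cv2.MORPH_OPEN,np.ones((5,5)))
    k,l,st,ce=cv2.connectedComponentsWithStats(m)
    for i in range(1,k):
        if st[i,4]<250: continue
        ys,xs=np.nonzero(l==i); w=np.array([ray((x,y),K,T,.012)[:2] for x,y in zip(xs,ys)])
        (cx,cy),(a,b),an=cv2.minAreaRect((w*1e4).astype(np.float32)); an=np.radians(an)+(0 if a>b else np.pi/2)
        print('px',ce[i].round(),'c',np.round([cx/1e4,cy/1e4],4),'size',round(a/10,1),round(b/10,1),'az',round(an%np.pi,3))
if __name__=='__main__': cols(*grab('wrist'))
E
python3 col.py; python3 go.py .407,.0945,.1,1.12
```

```text
px [312. 189.] c [0.4067 0.0946] size 57.0 19.7 az 1.136
px [369. 266.] c [0.4169 0.0055] size 60.8 19.5 az 1.237
now [0.4085 0.0781 0.2043] 1.0609 w 0.0512 t 36.1 F [ 0.2  0.8 -0.2] q7 -1.07
[np.float64(1.36), np.float64(-0.93), np.float64(10.43)] turn -0.059
```

Emit:
apply_moves:
  steps:
    - [1.3, -1, 2, -0.07]
    - [1.35, -1, 5, -0.075]
    - [1.35, -1, 8, -0.075]
    - [1.35, -1, 11, -0.075]
    - [1.35, -1, 14, -0.075]
    - [1.35, -1, 16, -0.075]
    - [1.35, -1, 18, -0.075]
    - [1.35, -1, 19.5, -0.075]
    - [1.35, -1, 20, -0.075]
    - [1.35, -1, 20, -0.075]

```text
clock: 36.9
position: [0.4058, 0.0949, 0.0035]
tool_rot: [-3.14, 0.001, 1.135]
force: [-0.8, -0.1, -0.3]
grip_width: 0.0515
```

Emit:
apply_moves:
  steps:
    - [0, 0, 0, 0]
    - [0, 0, 0, 0]
    - [0, 0, 0, 0]
    - [0, 0, 0, 0]
    - [0, 0, 0, 0]
    - [0, 0, 0, 0]
    - [0, 0, 0, 0]
    - [0, 0, 0, 0]
    - [0, 0, 0, 0]
    - [0, 0, 0, 0]
  claw: 1
  force: 40

```text
clock: 37.73
position: [0.4069, 0.0948, 0.0053]
tool_rot: [3.14, -0.001, 1.134]
force: [-2.5, 0.7, 8.9]
grip_width: 0.019
```

```bash
python3 go.py .4067,.0945,.16,1.136 .511,.41,.16,1.63
```

```text
now [0.4069 0.0948 0.0053] 1.1335 w 0.019 t 37.7 F [-2.5  0.7  8.9] q7 -1.46
[np.float64(-0.04), np.float64(-0.01), np.float64(-15.47)] turn -0.002
[np.float64(33.01), np.float64(-3.83), np.float64(-0.0)] turn -0.494
```

Emit:
apply_moves:
  steps:
    - [0, 0, -1, 0]
    - [0, 0, -3, 0]
    - [0, 0, -6, 0]
    - [0, 0, -9, 0]
    - [0, 0, -12, 0]
    - [0, 0, -14, 0]
    - [0, 0, -15.5, 0]
    - [0, 0, -15.5, 0]
    - [0, 0, -15.5, 0]
    - [0, 0, -15.5, 0]

```text
clock: 38.57
position: [0.4061, 0.0944, 0.1591]
tool_rot: [3.141, 0.0, 1.133]
force: [0.8, 0.1, -1.5]
grip_width: 0.019
```

```bash
python3 go.py .5038,.405,.12,1.63 .5038,.405,.017,1.63
```

```text
now [0.4061 0.0944 0.1591] 1.1335 w 0.019 t 38.6 F [ 0.8  0.1 -1.5] q7 -1.15
[np.float64(32.27), np.float64(-4.31), np.float64(3.91)] turn -0.497
[np.float64(0.0), np.float64(0.0), np.float64(10.3)] turn -0.0
```

Emit:
apply_moves:
  steps:
    - [3.2, -0.4, 0, -0.05]
    - [6.8, -0.9, 0, -0.1]
    - [10.4, -1.4, 0, -0.16]
    - [14, -1.9, 0, -0.22]
    - [17.6, -2.4, 0, -0.28]
    - [21.2, -2.8, 0, -0.34]
    - [24.8, -3.3, 0, -0.4]
    - [28.4, -3.8, 0, -0.45]
    - [31, -4.2, 0, -0.5]
    - [32.3, -4.3, 0, -0.5]

```text
clock: 39.4
position: [0.5031, 0.4091, 0.1574]
tool_rot: [-3.139, -0.001, 1.64]
force: [-0.4, -0.2, 0.3]
grip_width: 0.019
```

```bash
python3 go.py .5038,.405,.017,1.63; python3 look.py wrist m_ safe,well_floor,yellow_bar,cover_fin
```

```text
now [0.5031 0.4091 0.1574] 1.64 w 0.019 t 39.4 F [-0.4 -0.2  0.3] q7 -1.11
[np.float64(-0.42), np.float64(0.04), np.float64(14.04)] turn 0.01
wrist [0.498 0.49  0.3  ]
  safe 0.92 [313.  273.4] [0.4975 0.358 ]
  yellow_bar 0.78 [199.7 332.8] [0.4239 0.3397]
  cover_fin 0.98 [436.4 317.8] [0.582  0.3617]
  cover_fin 0.55 [203.3 329.9] [0.4261 0.3415]
```

View pics/m_wrist.png

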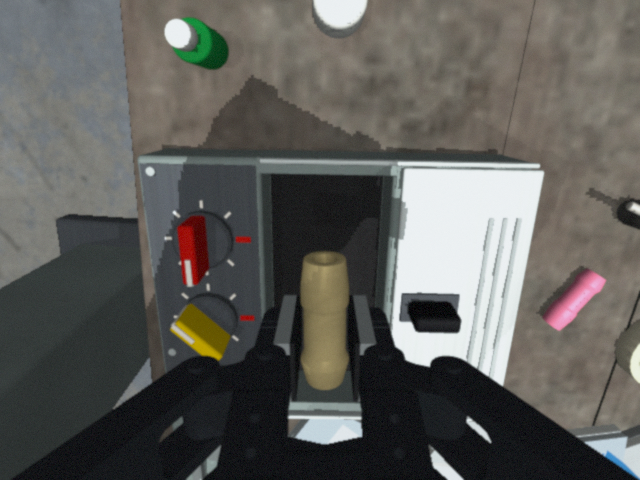

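Emit:
apply_moves:
  steps:
    - [-0.4, 0, 2, 0.01]
    - [-0.4, 0, 5, 0.01]
    - [-0.4, 0, 8, 0.01]
    - [-0.4, 0, 10, 0.01]
    - [-0.4, 0, 12, 0.01]
    - [-0.4, 0, 13, 0.01]
    - [-0.4, 0, 13.7, 0.01]
    - [-0.4, 0, 14, 0.01]
    - [-0.4, 0, 14, 0.01]
    - [-0.4, 0, 14, 0.01]

```text
clock: 40.48
position: [0.5047, 0.4018, 0.0202]
tool_rot: [3.141, -0.001, 1.624]
force: [0.1, 0.0, -1.0]
grip_width: 0.0187
```

Emit:
apply_moves:
  steps:
    - [0, 0, 0, 0]
    - [0, 0, 0, 0]
    - [0, 0, 0, 0]
    - [0, 0, 0, 0]
    - [0, 0, -2, 0]
    - [0, 0, -5, 0]
    - [0, 0, -8, 0]
    - [0, 0, -11, 0]
    - [0, 0, -14, 0]
    - [0, 0, -16, 0]
  claw: 0.55

```text
clock: 41.32
position: [0.5047, 0.4022, 0.1825]
tool_rot: [3.14, -0.002, 1.624]
force: [1.0, -0.5, -0.3]
grip_width: 0.0384
```

```bash
python3 go.py .4169,.0265,.2,1.237; python3 look.py wrist n_ collet_0; python3 col.py; python3 look.py top,side n_ collet_0
```

```text
now [0.5047 0.4022 0.1825] 1.6238 w 0.0384 t 41.3 F [ 1.  -0.5 -0.3] q7 -1.1
[np.float64(-37.05), np.float64(-10.76), np.float64(-1.75)] turn 0.387
wrist [0.5   0.482 0.326]
  collet_0 0.77 [550.7 269.2] [0.713  0.3557]
  collet_0 0.62 [327.8 210. ] [0.5089 0.4   ]
px [323. 214.] c [0.5057 0.3989] size 18.9 59.3 az 1.632
top [0.388 0.232 1.171]
  collet_0 0.74 [459.3 313.3] [ 0.4917 -0.0537]
  collet_0 0.5 [472.9 169.5] [ 0.8237 -0.0738]
  collet_0 0.46 [284.  198.2] [0.7178 0.3533]
  collet_0 0.37 [193.  328.3] [0.4096 0.5198]
side [0.182 0.809 0.713]
  collet_0 0.78 [313.4 331.6] [0.5074 0.3974]
  collet_0 0.66 [246.3 267.5] [0.7192 0.3558]
  collet_0 0.45 [441.1 240.5] [0.4364 0.0256]
  collet_0 0.42 [328.  321.2] [0.5006 0.3618]
```

Emit:
apply_moves:
  steps:
    - [-3.8, -1, -0.5, 0.05]
    - [-7.6, -2, -1, 0.1]
    - [-11.4, -3, -1.5, 0.15]
    - [-15.2, -4, -1.7, 0.2]
    - [-19, -5.2, -1.7, 0.25]
    - [-22.8, -6.3, -1.7, 0.3]
    - [-26.6, -7.4, -1.7, 0.35]
    - [-30.4, -8.5, -1.7, 0.39]
    - [-34, -9.6, -1.7, 0.39]
    - [-35, -9.8, -1.7, 0.39]

```text
clock: 42.5
position: [0.423, 0.0418, 0.1955]
tool_rot: [-3.14, 0.003, 1.229]
force: [1.0, 0.2, -0.3]
grip_width: 0.0386
```

Emit:
apply_moves:
  steps:
    - [0, 0, 0, 0]
    - [0, 0, 0, 0]
    - [0, 0, 0, 0]
    - [0, 0, 0, 0]
    - [0, 0, 0, 0]
    - [0, 0, 0, 0]
    - [0, 0, 0, 0]
    - [0, 0, 0, 0]
    - [0, 0, 0, 0]
    - [0, 0, 0, 0]
  claw: 0.4

```text
clock: 43.33
position: [0.425, 0.047, 0.1963]
tool_rot: [-3.142, 0.0, 1.234]
force: [0.4, -0.6, -0.5]
grip_width: 0.0513
```

```bash
python3 look.py wrist o_ collet_0; python3 col.py;python3 go.py
```

```text
wrist [0.452 0.123 0.339]
  collet_0 0.77 [349.6 226.7] [0.4403 0.0189]
  collet_0 0.6 [424.9 283.8] [ 0.4903 -0.0587]
px [351. 239.] c [0.4407 0.0136] size 49.7 18.0 az 1.277
now [0.425  0.0469 0.1963] 1.2337 w 0.0512 t 43.5 F [0.4 0.7 0.3] q7 -0.87
```

View pics/o_wrist.png

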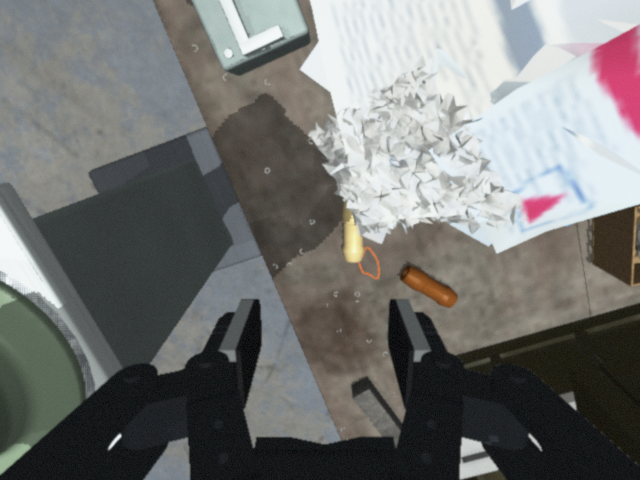

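```bash
python3 - <<'E'
from h import *
s=telemetry.observe(); f=cams.grab_frame('wrist');T=np.eye(4); T[:3,:3]=rot(s['tool_rot']); T[:3,3]=s['position'];T=T@np.array(f['T_tool_cam']);K=f['mtx']
for uv in [(312,130),(345,175),(350,205),(372,238),(345,208),(353,265),(363,250),(345,250)]:
    print(uv,ray(uv,K,T,.026)[:2].round(3),ray(uv,K,T,.012)[:2].round(3))
c=cv2.resize(f['color'][160:300,270:450],None,fx=4,fy=4,interpolation=cv2.INTER_CUBIC); save(c,'p_crop.png')
E
```

```text
(312, 130) [0.438 0.111] [0.437 0.11 ]
(345, 175) [0.451 0.069] [0.451 0.067]
(350, 205) [0.447 0.044] [0.447 0.041]
(372, 238) [0.456 0.011] [0.456 0.006]
(345, 208) [0.443 0.043] [0.442 0.04 ]
(353, 265) [ 0.433 -0.007] [ 0.432 -0.013]
(363, 250) [0.446 0.003] [ 0.445 -0.002]
(345, 250) [0.431 0.008] [0.43  0.003]
```

View pics/p_crop.png

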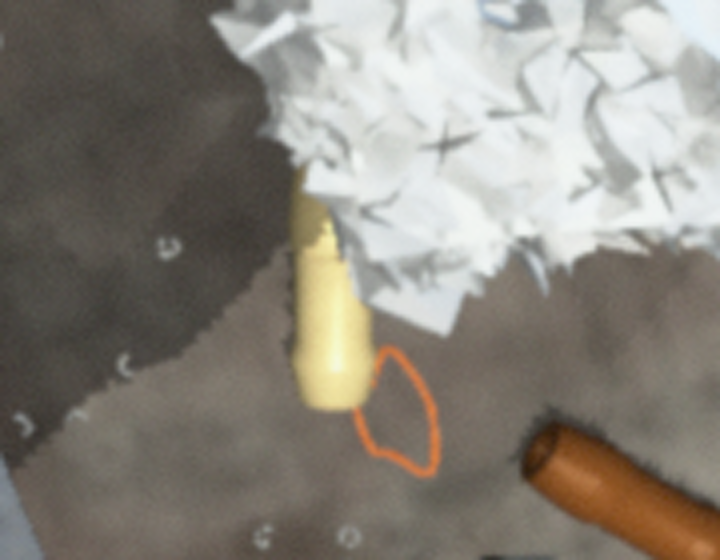

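```bash
python3 go.py .441,.0165,.05,1.265 .441,.0165,.004,1.265
```

```text
now [0.425  0.0469 0.1963] 1.2337 w 0.051 t 43.5 F [-0.6  0.4  0.7] q7 -0.87
[np.float64(-2.34), np.float64(2.51), np.float64(14.63)] turn -0.031
[np.float64(0.0), np.float64(0.0), np.float64(4.6)] turn -0.0
```

Emit:
apply_moves:
  steps:
    - [-1, 1, 2, -0.03]
    - [-2.3, 2.5, 4, -0.03]
    - [-2.3, 2.5, 7, -0.03]
    - [-2.3, 2.5, 10, -0.03]
    - [-2.3, 2.5, 12, -0.03]
    - [-2.3, 2.5, 14, -0.03]
    - [-2.3, 2.5, 14.6, -0.03]
    - [-2.3, 2.5, 14.6, -0.03]
    - [-2.3, 2.5, 14.6, -0.03]
    - [-2.3, 2.5, 14.6, -0.03]
  claw: 0.55

```text
clock: 44.37
position: [0.4416, 0.017, 0.0513]
tool_rot: [3.14, -0.001, 1.264]
force: [0.5, 0.1, 0.7]
grip_width: 0.0383
```

```bash
python3 look.py wrist q_ collet_0; python3 col.py; python3 go.py .441,.0165,.004,1.265
```

```text
wrist [0.466 0.094 0.194]
  collet_0 0.91 [442.7 355.3] [ 0.4911 -0.0574]
now [0.4416 0.0168 0.0512] 1.2633 w 0.0382 t 44.5 F [-1.1 -0.3 -0.9] q7 -1.04
[np.float64(-0.05), np.float64(-0.04), np.float64(4.72)] turn -0.002
```

View pics/q_wrist.png

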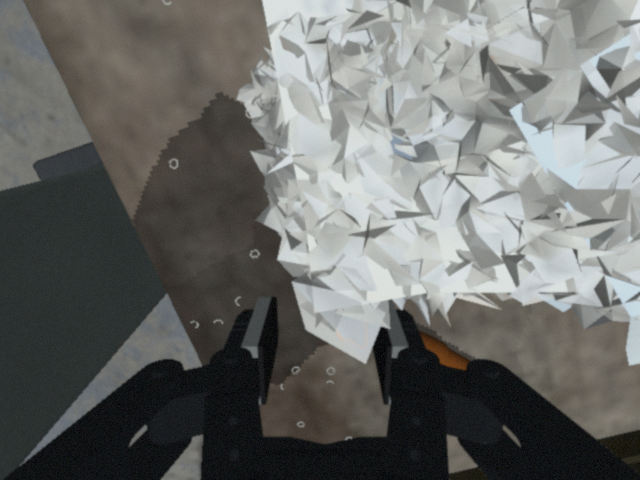

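Emit:
apply_moves:
  steps:
    - [0, 0, 0.3, 0]
    - [0, 0, 0.6, 0]
    - [0, 0, 0.9, 0]
    - [0, 0, 1.2, 0]
    - [0, 0, 1.5, 0]
    - [0, 0, 1.8, 0]
    - [0, 0, 2.1, 0]
    - [0, 0, 2.4, 0]
    - [0, 0, 2.6, 0]
    - [0, 0, 2.7, 0]

```text
clock: 45.35
position: [0.4409, 0.017, 0.0229]
tool_rot: [-3.141, 0.0, 1.264]
force: [-0.2, 1.1, 0.4]
grip_width: 0.0383
```

```bash
python3 go.py; python3 look.py side q_ collet_0
```

```text
now [0.4409 0.017  0.0229] 1.2639 w 0.0383 t 45.4 F [-0.2  1.1  0.4] q7 -1.09
side [0.182 0.809 0.713]
  collet_0 0.62 [314.  331.1] [0.5072 0.3959]
  collet_0 0.56 [441.1 240.1] [0.437  0.0244]
  collet_0 0.54 [248.3 265.2] [0.7206 0.3484]
```

Emit:
apply_moves:
  steps:
    - [0, 0, 0.3, 0]
    - [0, 0, 0.6, 0]
    - [0, 0, 0.9, 0]
    - [0, 0, 1.2, 0]
    - [0, 0, 1.5, 0]
    - [0, 0, 1.7, 0]
    - [0, 0, 1.9, 0]
    - [0, 0, 1.9, 0]
    - [0, 0, 1.9, 0]
    - [0, 0, 1.9, 0]

```text
clock: 46.28
position: [0.441, 0.017, 0.0044]
tool_rot: [3.142, -0.0, 1.264]
force: [0.3, -0.0, -0.2]
grip_width: 0.0387
```

Emit:
apply_moves:
  steps:
    - [0, 0, 0, 0]
    - [0, 0, 0, 0]
    - [0, 0, 0, 0]
    - [0, 0, 0, 0]
    - [0, 0, 0, 0]
    - [0, 0, 0, 0]
    - [0, 0, 0, 0]
    - [0, 0, 0, 0]
    - [0, 0, 0, 0]
    - [0, 0, 0, 0]
  claw: 1
  force: 40

```text
clock: 47.12
position: [0.4411, 0.0169, 0.0046]
tool_rot: [3.141, -0.0, 1.264]
force: [-1.6, -0.0, 5.9]
grip_width: 0.019
```

```bash
python3 go.py
```

```text
now [0.4411 0.0169 0.0046] 1.2637 w 0.019 t 47.1 F [-1.6 -0.   5.9] q7 -1.13
```

Gripped at 19 mm width. I lift it and carry it to the well.

Emit:
apply_moves:
  steps:
    - [0, 0, -1, 0]
    - [0, 0, -3, 0]
    - [0, 0, -6, 0]
    - [0, 0, -9, 0]
    - [0, 0, -12, 0]
    - [0, 0, -14, 0]
    - [0, 0, -15.5, 0]
    - [0, 0, -15.5, 0]
    - [0, 0, -15.5, 0]
    - [0, 0, -15.5, 0]

```text
clock: 47.95
position: [0.4406, 0.0168, 0.159]
tool_rot: [-3.141, 0.0, 1.264]
force: [0.4, 0.2, -1.0]
grip_width: 0.0188
```

```bash
python3 go.py .509,.315,.16,1.63; python3 look.py wrist r_ collet_0; python3 col.py
```

```text
now [0.4406 0.0168 0.159 ] 1.2637 w 0.0188 t 48.0 F [ 0.4  0.2 -1. ] q7 -0.84
[np.float64(30.49), np.float64(-2.5), np.float64(-0.1)] turn -0.366
wrist [0.465 0.094 0.302]
  collet_0 0.58 [405.4 279.2] [ 0.4895 -0.058 ]
  collet_0 0.56 [326.4 307.1] [ 0.418 -0.063]
px [324. 316.] c [ 0.414  -0.0691] size 132.1 41.0 az 1.264
```

Emit:
apply_moves:
  steps:
    - [3.2, -0.3, 0, -0.05]
    - [6.8, -0.6, 0, -0.1]
    - [10.4, -0.9, 0, -0.15]
    - [14, -1.2, 0, -0.2]
    - [17.6, -1.5, 0, -0.25]
    - [21.2, -1.8, 0, -0.3]
    - [24.8, -2.1, 0, -0.35]
    - [28.4, -2.4, 0, -0.37]
    - [30.5, -2.5, 0, -0.37]
    - [30.5, -2.5, 0, -0.37]

```text
clock: 48.93
position: [0.5084, 0.3204, 0.1583]
tool_rot: [-3.14, -0.003, 1.638]
force: [-0.2, -0.1, -1.0]
grip_width: 0.0187
```

Emit:
apply_moves:
  steps:
    - [0, 0, 2, 0]
    - [0, 0, 5, 0]
    - [0, 0, 8, 0]
    - [0, 0, 10, 0]
    - [0, 0, 12, 0]
    - [0, 0, 13, 0]
    - [0, 0, 14, 0]
    - [0, 0, 14.1, 0]
    - [0, 0, 14.1, 0]
    - [0, 0, 14.1, 0]

```text
clock: 49.77
position: [0.5097, 0.3156, 0.0191]
tool_rot: [3.141, -0.001, 1.634]
force: [-0.3, -1.1, 0.3]
grip_width: 0.0191
```

Emit:
apply_moves:
  steps:
    - [0, 0, 0, 0]
    - [0, 0, 0, 0]
    - [0, 0, 0, 0]
    - [0, 0, 0, 0]
    - [0, 0, -2, 0]
    - [0, 0, -5, 0]
    - [0, 0, -8, 0]
    - [0, 0, -11, 0]
    - [0, 0, -14, 0]
    - [0, 0, -16, 0]
  claw: 0.55

```text
clock: 50.6
position: [0.5097, 0.3157, 0.1813]
tool_rot: [3.14, -0.001, 1.634]
force: [0.3, -0.8, -0.6]
grip_width: 0.0385
```

```bash
python3 look.py wrist s_ collet_0,cover_fin; python3 col.py; python3 go.py .5815,.363,.14,3.2; python3 look.py top,side s_ collet_0,cover_fin
```

```text
wrist [0.505 0.396 0.324]
  collet_0 0.76 [329.3 101.9] [0.5093 0.401 ]
  collet_0 0.71 [567.9 175.4] [0.7114 0.3559]
  collet_0 0.69 [324.9 210.4] [0.5114 0.3133]
  cover_fin 0.85 [436.4 168.8] [0.5807 0.3633]
  cover_fin 0.21 [325.  207.7] [0.5099 0.3328]
px [324.  98.] c [0.5056 0.4019] size 19.3 57.4 az 1.644
px [324. 212.] c [0.5106 0.3143] size 19.2 59.3 az 1.633
now [0.5095 0.3151 0.1785] 1.6335 w 0.0383 t 50.8 F [-0.  -0.2 -0.4] q7 -1.0
[np.float64(4.33), np.float64(7.48), np.float64(3.85)] turn -1.567
top [0.388 0.232 1.171]
  collet_0 0.55 [283.5 197.9] [0.7184 0.3545]
  collet_0 0.51 [471.3 173.4] [ 0.814  -0.0704]
side [0.182 0.809 0.713]
  collet_0 0.65 [248.3 268.4] [0.7141 0.3551]
  collet_0 0.56 [313.8 333.6] [0.504  0.4005]
  collet_0 0.5 [340.1 303.5] [0.5078 0.3131]
  collet_0 0.41 [435.7 213.4] [ 0.4908 -0.0532]
  cover_fin 0.93 [298.  276.2] [0.5763 0.3566]
```

View pics/s_wrist.png

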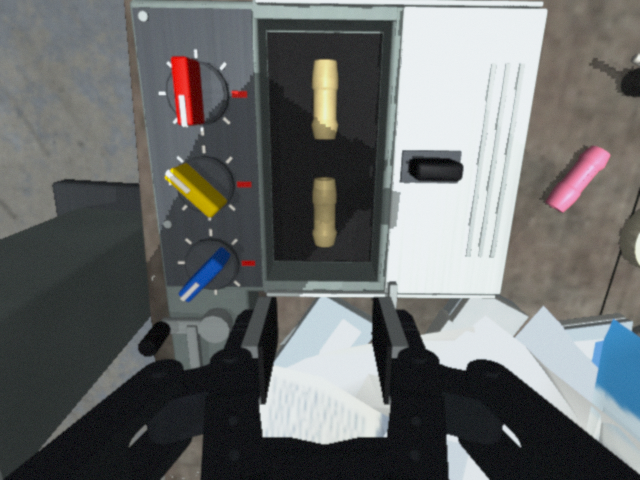

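Emit:
apply_moves:
  steps:
    - [1, 1.5, 0, -0.12]
    - [2, 3, 0, -0.24]
    - [3, 4.5, 0, -0.36]
    - [4.4, 6, 0, -0.48]
    - [4.4, 7.3, 0, -0.6]
    - [4.4, 7.3, 0, -0.72]
    - [4.4, 7.3, 0, -0.84]
    - [4.4, 7.3, 0, -0.96]
    - [4.4, 7.3, 0, -1.08]
    - [4.4, 7.3, 0, -1.2]

```text
clock: 51.93
position: [0.5793, 0.3637, 0.1777]
tool_rot: [-3.141, -0.001, 2.84]
force: [-0.4, 0.2, -0.5]
grip_width: 0.0386
```

Emit:
apply_moves:
  steps:
    - [0, 0, 0.5, -0.12]
    - [0, 0, 1, -0.24]
    - [0, 0, 2, -0.37]
    - [0, 0, 3.5, -0.37]
    - [0, 0, 3.9, -0.37]
    - [0, 0, 3.9, -0.37]
    - [0, 0, 3.9, -0.37]
    - [0, 0, 3.9, -0.37]
    - [0, 0, 3.9, -0.37]
    - [0, 0, 3.9, -0.37]

```text
clock: 52.77
position: [0.5796, 0.3639, 0.1399]
tool_rot: [3.141, 0.001, -3.08]
force: [0.2, -0.6, -0.1]
grip_width: 0.0382
```

```bash
python3 go.py .58,.3636,.065,3.198; python3 look.py wrist t_ cover_fin
```

```text
now [0.5796 0.3639 0.1399] -3.0802 w 0.0382 t 52.8 F [ 0.2 -0.6 -0.1] q7 0.43
[np.float64(-0.04), np.float64(-0.04), np.float64(7.49)] turn -6.278
wrist [0.499 0.359 0.283]
  cover_fin 0.58 [324. 254.] [0.5807 0.3636]
```

Emit:
apply_moves:
  steps:
    - [0, 0, 2, 0]
    - [0, 0, 4, 0]
    - [0, 0, 6, 0]
    - [0, 0, 7, 0]
    - [0, 0, 7.5, 0]
    - [0, 0, 7.5, 0]
    - [0, 0, 7.5, 0]
    - [0, 0, 7.5, 0]
    - [0, 0, 7.5, 0]
    - [0, 0, 7.5, 0]

```text
clock: 53.7
position: [0.5797, 0.3639, 0.0651]
tool_rot: [3.141, 0.001, -3.08]
force: [-0.5, -0.9, 0.2]
grip_width: 0.0384
```

Emit:
apply_moves:
  steps:
    - [0, 0, 0, 0]
    - [0, 0, 0, 0]
    - [0, 0, 0, 0]
    - [0, 0, 0, 0]
    - [0, 0, 0, 0]
    - [0, 0, 0, 0]
    - [0, 0, 0, 0]
    - [0, 0, 0, 0]
    - [0, 0, 0, 0]
    - [0, 0, 0, 0]
  claw: 1

```text
clock: 54.53
position: [0.5796, 0.3635, 0.0646]
tool_rot: [-3.141, 0.0, -3.08]
force: [-1.4, -2.9, 5.9]
grip_width: 0.0111
```

Emit:
apply_moves:
  steps:
    - [1, 0, 0, 0]
    - [2, 0, 0, 0]
    - [3, 0, 0, 0]
    - [4, 0, 0, 0]
    - [5, 0, 0, 0]
    - [6, 0, 0, 0]
    - [7, 0, 0, 0]
    - [8, 0, 0, 0]
    - [8.7, 0, 0, 0]
    - [9.1, 0, 0, 0]

```text
clock: 55.37
position: [0.4893, 0.3587, 0.0647]
tool_rot: [3.14, 0.003, -3.079]
force: [27.3, 13.7, -13.4]
grip_width: 0.011
```

Emit:
apply_moves:
  steps:
    - [0.15, 0, 0, 0]
    - [0.15, 0, 0, 0]
    - [0.15, 0, 0, 0]
    - [0.15, 0, 0, 0]
    - [0.15, 0, 0, 0]
    - [0.15, 0, 0, 0]
    - [0.15, 0, 0, 0]
    - [0.15, 0, 0, 0]
    - [0.15, 0, 0, 0]
    - [0.15, 0, 0, 0]

```text
clock: 56.2
position: [0.4895, 0.3587, 0.0647]
tool_rot: [3.139, 0.004, -3.081]
force: [17.4, 10.3, -4.1]
grip_width: 0.0109
```

```bash
python3 go.py
```

```text
now [0.4895 0.3587 0.0647] -3.0806 w 0.0109 t 56.2 F [17.4 10.3 -4.1] q7 0.2
```

Emit:
apply_moves:
  steps:
    - [0, 0, 0, 0]
    - [0, 0, 0, 0]
    - [0, 0, 0, 0]
    - [0, 0, 0, 0]
    - [0, 0, -2, 0]
    - [0, 0, -4, 0]
    - [0, 0, -6, 0]
    - [0, 0, -8, 0.1]
    - [0, 0, -9, 0.2]
    - [0, 0, -9, 0.32]
  claw: 0.5

```text
clock: 57.03
position: [0.4875, 0.3585, 0.1564]
tool_rot: [3.14, 0.001, 2.879]
force: [-0.3, 0.7, 0.2]
grip_width: 0.0428
```

```bash
python3 go.py .3897,.23,.155,1.63
```

```text
now [0.4875 0.3585 0.1564] 2.8792 w 0.0428 t 57.0 F [-0.3  0.7  0.2] q7 -0.0
[np.float64(6.11), np.float64(-14.95), np.float64(0.14)] turn 1.249
```

Emit:
apply_moves:
  steps:
    - [1, -2, 0, 0.12]
    - [2, -5, 0, 0.24]
    - [3, -8, 0, 0.36]
    - [4, -10, 0, 0.48]
    - [5, -12, 0, 0.6]
    - [6.1, -15, 0, 0.72]
    - [6.1, -15, 0, 0.84]
    - [6.1, -15, 0, 0.96]
    - [6.1, -15, 0, 1.08]
    - [6.1, -15, 0, 1.2]

```text
clock: 57.87
position: [0.3897, 0.2282, 0.1544]
tool_rot: [-3.142, 0.0, 1.678]
force: [1.0, -0.0, 0.6]
grip_width: 0.0426
```

```bash
python3 look.py wrist u_ lever_peg,lever_hinge,cover_fin; python3 go.py .3897,.228,.066,1.63
```

```text
wrist [0.381 0.308 0.297]
  lever_peg 0.85 [322.3 248.9] [0.3892 0.2272]
  lever_hinge 0.94 [388.6 249.6] [0.4293 0.231 ]
  lever_hinge 0.45 [412.8  55. ] [0.4248 0.3392]
  cover_fin 0.81 [541.3  30. ] [0.4905 0.3589]
now [0.3897 0.2285 0.1543] 1.6886 w 0.0426 t 58.1 F [ 0.4 -0.7  0.1] q7 -1.0
[np.float64(-0.05), np.float64(-0.0), np.float64(8.83)] turn 0.059
```

Emit:
apply_moves:
  steps:
    - [-0.05, 0, 2, 0.05]
    - [-0.05, 0, 4, 0.06]
    - [-0.05, 0, 6, 0.06]
    - [-0.05, 0, 7.5, 0.06]
    - [-0.05, 0, 8.5, 0.06]
    - [-0.05, 0, 8.8, 0.06]
    - [-0.05, 0, 8.8, 0.06]
    - [-0.05, 0, 8.8, 0.06]
    - [-0.05, 0, 8.8, 0.06]
    - [-0.05, 0, 8.8, 0.06]

```text
clock: 58.9
position: [0.3903, 0.2281, 0.067]
tool_rot: [3.141, -0.0, 1.624]
force: [-0.7, -0.1, -0.6]
grip_width: 0.0429
```

Emit:
apply_moves:
  steps:
    - [0, 0, 0, 0]
    - [0, 0, 0, 0]
    - [0, 0, 0, 0]
    - [0, 0, 0, 0]
    - [0, 0, 0, 0]
    - [0, 0, 0, 0]
    - [0, 0, 0, 0]
    - [0, 0, 0, 0]
    - [0, 0, 0, 0]
    - [0, 0, 0, 0]
  claw: 1
  force: 25

```text
clock: 59.73
position: [0.3903, 0.2281, 0.0666]
tool_rot: [3.141, -0.0, 1.624]
force: [1.4, -1.6, 6.1]
grip_width: 0.0129
```

```bash
python3 go.py
```

```text
now [0.3903 0.2281 0.0666] 1.6237 w 0.0129 t 59.7 F [ 1.4 -1.6  6.1] q7 -1.23
```

Emit:
apply_moves:
  steps:
    - [-0.32, 0.01, 0, 0]
    - [-0.63, 0.05, 0, 0]
    - [-0.94, 0.11, 0, 0]
    - [-1.25, 0.19, 0, 0]
    - [-1.54, 0.3, 0, 0]
    - [-1.83, 0.43, 0, 0]
    - [-2.11, 0.58, 0, 0]
    - [-2.37, 0.76, 0, 0]
    - [-2.62, 0.95, 0, 0]
    - [-2.85, 1.17, 0, 0]

```text
clock: 60.57
position: [0.4012, 0.1985, 0.0661]
tool_rot: [-3.138, 0.003, 1.624]
force: [-17.9, -8.5, 24.3]
grip_width: 0.0125
```

Emit:
apply_moves:
  steps:
    - [-0.22, 0.23, 0, 0]
    - [-0.41, 0.48, 0, 0]
    - [-0.59, 0.74, 0, 0]
    - [-0.74, 1.01, 0, 0]
    - [-0.88, 1.3, 0, 0]
    - [-0.98, 1.6, 0, 0]
    - [-1.07, 1.9, 0, 0]
    - [-1.13, 2.21, 0, 0]
    - [-1.17, 2.52, 0, 0]
    - [-1.18, 2.84, 0, 0]

```text
clock: 61.4
position: [0.4308, 0.1877, 0.0656]
tool_rot: [-3.138, 0.003, 1.623]
force: [-5.6, -4.5, 0.4]
grip_width: 0.0127
```

Emit:
apply_moves:
  steps:
    - [0, 0.15, 0, 0]
    - [0, 0.2, 0, 0]
    - [0, 0.2, 0, 0]
    - [0, 0.2, 0, 0]
    - [0, 0.2, 0, 0]
    - [0, 0.2, 0, 0]
    - [0, 0.2, 0, 0]
    - [0, 0.2, 0, 0]
    - [0, 0.2, 0, 0]
    - [0, 0.2, 0, 0]

```text
clock: 62.23
position: [0.4327, 0.1881, 0.0656]
tool_rot: [-3.138, 0.003, 1.623]
force: [-6.0, -5.8, -0.3]
grip_width: 0.0129
```

```bash
python3 go.py
```

```text
now [0.4327 0.1881 0.0656] 1.6233 w 0.0129 t 62.2 F [-6.  -5.8 -0.3] q7 -1.09
```

Emit:
apply_moves:
  steps:
    - [0, 0.15, 0, 0]
    - [0, 0.3, 0, 0]
    - [0, 0.3, 0, 0]
    - [0, 0.3, 0, 0]
    - [0, 0.3, 0, 0]
    - [0, 0.3, 0, 0]
    - [0, 0.3, 0, 0]
    - [0, 0.3, 0, 0]
    - [0, 0.3, 0, 0]
    - [0, 0.3, 0, 0]

```text
clock: 63.07
position: [0.4333, 0.188, 0.0653]
tool_rot: [-3.135, 0.004, 1.624]
force: [-22.5, -5.8, 11.9]
grip_width: 0.0129
```

```bash
python3 go.py
```

```text
now [0.4333 0.188  0.0653] 1.6243 w 0.0129 t 63.1 F [-22.5  -5.8  11.9] q7 -1.08
```

Emit:
apply_moves:
  steps:
    - [0, 0, 0, 0]
    - [0, 0, 0, 0]
    - [0, 0, 0, 0]
    - [0, 0, 0, 0]
    - [0, 0, -2, 0]
    - [0, 0, -4, 0]
    - [0, 0, -6, 0]
    - [0, 0, -7, 0]
    - [0, 0, -7, 0]
    - [0, 0, -7, 0]
  claw: 0.6

```text
clock: 63.9
position: [0.4375, 0.1899, 0.1363]
tool_rot: [3.141, 0.0, 1.623]
force: [-0.3, -0.1, -0.4]
grip_width: 0.0343
```

```bash
python3 go.py .4283,.2803,.135,.85; python3 look.py wrist v_ lever_peg,lever_hinge,cover_fin; python3 bars.py
```

```text
now [0.4375 0.1899 0.1363] 1.6231 w 0.0343 t 63.9 F [-0.3 -0.1 -0.4] q7 -0.96
[np.float64(9.08), np.float64(-0.44), np.float64(0.13)] turn 0.773
wrist [0.433 0.27  0.279]
  lever_peg 0.65 [311.6 255.9] [0.4309 0.1911]
  lever_hinge 0.63 [312.2 186.5] [0.4295 0.2305]
red px [365.  89.] c [0.4517 0.2801] size 8.0 3.1 bar azimuth mod pi 0.053 theta mod pi 0.007
yellow none
blue px [317.  83.] c [0.4285 0.2803] size 37.1 10.2 bar azimuth mod pi 0.853 theta mod pi 2.349
```

Emit:
apply_moves:
  steps:
    - [3, -0.2, 0, 0.12]
    - [6, -0.3, 0, 0.24]
    - [9.1, -0.45, 0, 0.36]
    - [9.1, -0.45, 0, 0.48]
    - [9.1, -0.45, 0, 0.6]
    - [9.1, -0.45, 0, 0.72]
    - [9.1, -0.45, 0, 0.77]
    - [9.1, -0.45, 0, 0.77]
    - [9.1, -0.45, 0, 0.77]
    - [9.1, -0.45, 0, 0.77]

```text
clock: 64.98
position: [0.4277, 0.2808, 0.136]
tool_rot: [-3.141, 0.0, 0.856]
force: [-0.8, 0.5, -0.1]
grip_width: 0.0341
```

```bash
python3 go.py .4283,.2803,.063,.853
```

```text
now [0.4277 0.2808 0.136 ] 0.8562 w 0.0341 t 65.0 F [-0.8  0.5 -0.1] q7 -1.77
[np.float64(0.0), np.float64(0.08), np.float64(7.3)] turn 0.003
```

Emit:
apply_moves:
  steps:
    - [0, 0.05, 2, 0]
    - [0, 0.05, 4, 0]
    - [0, 0.05, 6, 0]
    - [0, 0.05, 7, 0]
    - [0, 0.05, 7.3, 0]
    - [0, 0.05, 7.3, 0]
    - [0, 0.05, 7.3, 0]
    - [0, 0.05, 7.3, 0]
    - [0, 0.05, 7.3, 0]
    - [0, 0.05, 7.3, 0]

```text
clock: 65.82
position: [0.4286, 0.2806, 0.064]
tool_rot: [3.141, -0.001, 0.854]
force: [0.1, -0.3, -0.5]
grip_width: 0.0342
```

Emit:
apply_moves:
  steps:
    - [0, 0, 0, 0]
    - [0, 0, 0, 0]
    - [0, 0, 0, 0]
    - [0, 0, 0, 0]
    - [0, 0, 0, 0]
    - [0, 0, 0, 0]
    - [0, 0, 0, 0]
    - [0, 0, 0, 0]
    - [0, 0, 0, 0]
    - [0, 0, 0, 0]
  claw: 1
  force: 40

```text
clock: 66.65
position: [0.428, 0.2808, 0.0637]
tool_rot: [-3.141, -0.0, 0.854]
force: [-3.2, 0.1, 7.3]
grip_width: 0.0093
```

Emit:
apply_moves:
  steps:
    - [0, 0, -0.05, -0.12]
    - [0, 0, -0.05, -0.24]
    - [0, 0, -0.05, -0.36]
    - [0, 0, -0.05, -0.48]
    - [0, 0, -0.05, -0.6]
    - [0, 0, -0.05, -0.72]
    - [0, 0, -0.05, -0.84]
    - [0, 0, -0.05, -0.96]
    - [0, 0, -0.05, -1.08]
    - [0, 0, -0.05, -1.2]

```text
clock: 67.48
position: [0.4277, 0.2808, 0.0638]
tool_rot: [-3.141, -0.001, 2.06]
force: [-3.5, 2.9, -3.6]
grip_width: 0.0091
```

Emit:
apply_moves:
  steps:
    - [0, 0, 0, 0]
    - [0, 0, 0, 0]
    - [0, 0, 0, 0]
    - [0, 0, 0, 0]
    - [0, 0, -2, 0]
    - [0, 0, -4, 0]
    - [0, 0, -7, 0]
    - [0, 0, -10, 0]
    - [0, 0, -13, 0]
    - [0, 0, -16, 0]
  claw: 0.6

```text
clock: 68.32
position: [0.4278, 0.2805, 0.2254]
tool_rot: [-3.142, 0.0, 2.052]
force: [-0.2, -0.6, -0.0]
grip_width: 0.0343
```

```bash
python3 go.py; python3 bars.py; python3 look.py wrist w_ lever_peg,lever_hinge,cover_fin,white_cap,vial_green; python3 look.py side w_ white_cap,vial_green,cover_fin,lever_peg
```

```text
now [0.4278 0.2805 0.2254] 2.0521 w 0.0343 t 68.3 F [-0.2 -0.6 -0. ] q7 -0.66
red px [399.  62.] c [0.4219 0.3998] size 10.3 37.5 bar azimuth mod pi 1.626 theta mod pi 1.575
yellow px [359. 146.] c [0.4247 0.3404] size 10.3 38.4 bar azimuth mod pi 2.411 theta mod pi 0.791
blue px [324. 217.] c [0.4274 0.2819] size 9.1 39.2 bar azimuth mod pi 2.057 theta mod pi 1.145
wrist [0.391 0.353 0.373]
  lever_peg 0.6 [273.7 309.4] [0.4308 0.1883]
  lever_hinge 0.95 [291.3 268.4] [0.4275 0.2295]
  cover_fin 0.73 [440.4 164.5] [0.4922 0.3588]
side [0.182 0.809 0.713]
  white_cap 0.91 [255.5 398.8] [0.4989 0.5602]
  vial_green 0.83 [307.7 411.8] [0.4177 0.5255]
  cover_fin 0.74 [335.5 301.3] [0.4856 0.3621]
  lever_peg 0.78 [415.3 258.1] [0.4261 0.1835]
```

View pics/w_wrist.png

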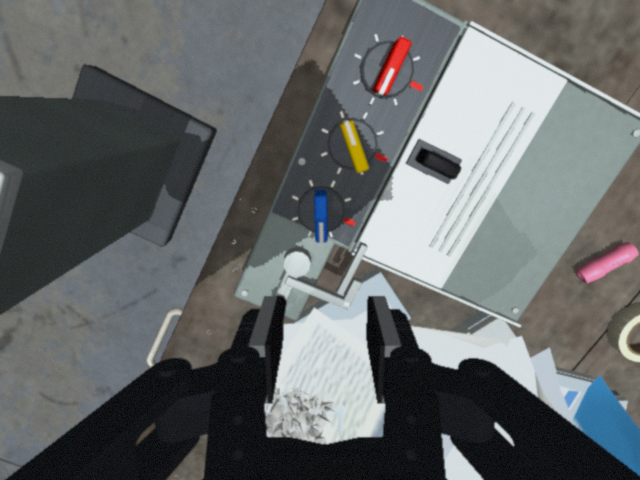

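```bash
python3 -c "
from h import *
print(workorder.job_done())"
```

```text
the job is handed in; nothing more can be done
None
```

The job is handed in at about 69 s, with both brass collets inside the safe and the safe locked. No verdict was reported.

**What I did:**
- I set the dials to 2, 5 and 3, swung the lever free and slid the cover back 90 mm to its stop.
- I laid both brass collets in the well. No steel collet showed in any picture, so I took it as absent.
- The second collet was knocked aside while I was placing the first. I found it again, partly hidden under the paper shreds, and picked it up.
- I slid the cover back 90 mm to its stop, pressed the lever to its locked stop and turned the blue dial 1.2 rad (about 1.5 ticks) off its code.

**Last checks:**
- **Dials:** blue reads about 1.15 rad against a code of 2.356. Red and yellow are still at their codes.
- **Cover and lever:** the fin is back at its shut position and the lever peg is at its locked position.
- **Bystanders:** the white cap and green vial measure within about 3 mm of where they started.
- **Limits:** the highest wrist force I read was about 55 N, with the cover pressed against its open stop. It was the wrist total, not a check of the 40 N limit on arm and gripper-body contact.

Nothing failed. The position estimates differed from one another by a few mm. The collets could not be seen once the cover was shut; the last picture before that showed both lying in the well.

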